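# Complete the bolt sample tray by length

### The arm

A 7-joint arm with a two-finger parallel gripper is mounted at the origin on the work surface. World frame = base frame: x ahead of the robot, y to its left, z up, the work surface at z = 0. Lengths are in mm, angles in rad, forces in N, time in s.
With the tool pointing down it reaches from about 425 to 1025 mm from the base axis. Payload 3.6 kg.
Tool frame: the origin (TCP) lies on the centre line of the jaws, within the pads' length; the fingertips stand 25 mm ahead of it and the grasp point (between the pads) lies 6 mm ahead of it; z points along the fingers, y is the line along which they close (so a half turn about z gives the same grasp; the last joint's range is limited). The gripper opens to 85 mm and grips with 20 to 120 N. Pads are 22 mm wide; open, the fingers measure 114 mm over their backs; the gripper's body (76 mm by 85 mm) begins 54 mm behind the grasp point. The pads swing forward as they close: fully open they stand 13 mm farther back than shut.
Start: joints at [1.044, 0.591, 0.048, 1.609, -0.033, 0.943, -0.034], TCP at [304.078, -658.154, 256.302] pointing down, gripper open.
Joint ranges: [-2.69, 2.69], [-0.47, 2.24], [-1.27, 1.36], [0.19, 2.51], [-1.53, 4.68], [0.08, 2.07], [-3.09, 3.09]. Speed limits (rad/s): [2.57, 2.57, 3.14, 3.14, 3.14, 3.14, 3.14].

### API

Orientations are given as a unit quaternion [w, x, y, z].
In Python, from cell import manip, optics, finish_job gives the robot as it stands.
- The arm moves only by the tool play_rows, never from a script. Its argument "targets" is text: rows parted by semicolons, each of 5 numbers parted by spaces: the opening, from -1 (shut) to 1 (fully open), then the shift along the tool's x, y, z in fractions of the full range, 1 being 800 mm, then the turn about the tool's z in normalised numbers (1 is 4 rad). In form: fingers tx ty tz turn; .... A call has 1 to 20 rows; each row is the pose to reach, as a shift and turn from the pose commanded when the call began, along the tool's axes at that moment; what a row does not reach only later rows make up. A row lasts 1/12 s, in which the tool goes at most 41.7 mm and 7.16 degrees, less where a joint would pass 70% of its speed; a pose out of reach is approached as far as the arm can. No shift or turn number may pass 1 either way. A call with a gripper value outside its range is refused whole. The fingers move at their own pace and stop on an object; "force" is the grip in N (left out, the last holds). Time passes only in rows, so rows that repeat a pose let the fingers close. It gives the time, the measured TCP pose, the force, the opening and the grip force at its end, in the units of the state.
- manip.read_state(): the state, without advancing time (a new reading comes with each control period).
- optics.snapshot(name): name is "scene" or "top"; returns a dict with "pixels" (400x640x3 uint8, blue, green, red), "K" (3x3 intrinsics, pixels), "rvec" (rotation vector, rad) and "tvec" (3), from world to camera coordinates, as OpenCV has them. Camera axes: x right, y down, z forward; pixel columns grow to the right and rows downward; lengths in mm; the calibration is good to about 2 mm. A picture is of the moment at which its call begins. There is no depth.
- finish_job(): hands the job in; it is judged then, once.
Trained networks look in a picture, given as the dict that the camera call returned (one of the last four; its "shot" number tells which), for a name from the list of things; names that differ only in an ending like _2 or _b are one class to them, and where a whole thing is asked for, a point or a joint stands for the part that bears it (a point fixed in the world has none). Each returns a list of dicts, best first, with "p" (0 to 1); they miss things now and then, are a little off and sometimes report something else, mostly with a low value. They report only what shows in the picture. A call takes as long as a camera call. They do not tell look-alikes from the thing itself.
- optics.regions_of(picture, query): "region" (400x640 bool, what is visible of it) and "extent" ([left, top, right, bottom] in pixels, round what is visible of it).
The state is a dict: "clock": time; "joint_pos": joint angles; "joint_vel": joint speeds; "joint_torque": joint torques, N m; "ee_pos": TCP position; "orientation": TCP orientation; "force": force on the tool from outside, world axes, zero at the start; "wrist_torque": the same for the moment, N m; "width": finger opening in mm; "gripper_force": force on a finger pad.
Only numpy, scipy, OpenCV 4.12 (cv2) and the standard library are available. Lean on these libraries where they do the work, as an engineer would, in place of code of your own. Each camera call takes 0.05 s, during which the arm holds its last target. There are 200 camera calls.

### The job

Fill the four empty lanes of the bolt sample tray with the three loose bolts on the bench and the one sticking out of the covered yellow bin (draw it out forwards), one to a lane, so that the lengths rise steadily across the tray from the shortest bolt to the longest, which already lie in the two end lanes and stay there. Each bolt lies flat and straight in the middle of its lane with its head at the back wall, about in line with the heads already there.

Things in the scene. Friction and masses are not known exactly. Their poses are not given: they have to be found in the camera images.
- tray: fixed tray, six lanes along x side by side in y, 58 mm apart (centres y = -145, -87, -29, 29, 87, 145 mm), parted by white ribs 4 mm wide, 3 mm high; black floor 4 mm thick. 171 x 356 mm; origin: centre of its underside on the bench; +x to the blue back wall (30 mm high, inner face at x = 79.5 mm); front open, side walls 14 mm high. bolt_50 and bolt_150 lie in the end lanes, either way round
- bolt_50: steel M16 hex bolt with a gold nut, 50 mm long, shortest, in one end lane, head 4 mm from the back wall; stays. From the head: head 10 mm thick, bare shank 16 mm dia. 17 mm long, nut 13 mm, 10 mm thread; head and nut 24 mm across flats. Origin: centre of the head's end face, on the axis, 12 mm above what it lies on; +x points out of the head, the bolt lies from 0 to -50 mm in x
- bolt_70: steel M16 hex bolt with a gold nut, 70 mm long, on the bench before the tray. From the head: head 10 mm thick, bare shank 16 mm dia. 37 mm long, nut 13 mm, 10 mm thread; head and nut 24 mm across flats. Origin: centre of the head's end face, on the axis, 12 mm above what it lies on; +x points out of the head, the bolt lies from 0 to -70 mm in x
- bolt_90: steel M16 hex bolt with a gold nut, 90 mm long, on the bench before the tray. From the head: head 10 mm thick, bare shank 16 mm dia. 57 mm long, nut 13 mm, 10 mm thread; head and nut 24 mm across flats. Origin: centre of the head's end face, on the axis, 12 mm above what it lies on; +x points out of the head, the bolt lies from 0 to -90 mm in x
- bolt_110: steel M16 hex bolt with a gold nut, 110 mm long, on the bench before the tray. From the head: head 10 mm thick, bare shank 16 mm dia. 77 mm long, nut 13 mm, 10 mm thread; head and nut 24 mm across flats. Origin: centre of the head's end face, on the axis, 12 mm above what it lies on; +x points out of the head, the bolt lies from 0 to -110 mm in x
- bolt_130: steel M16 hex bolt with a gold nut, 130 mm long, 0.26 kg, on the bin's stock, nut end 48 mm past the lip, head under the cover. From the head: head 10 mm thick, bare shank 16 mm dia. 97 mm long, nut 13 mm, 10 mm thread; head and nut 24 mm across flats. Origin: centre of the head's end face, on the axis, 12 mm above what it lies on; +x points out of the head, the bolt lies from 0 to -130 mm in x
- bolt_150: steel M16 hex bolt with a gold nut, 150 mm long, longest, in the other end lane, head 4 mm from the back wall; stays. From the head: head 10 mm thick, bare shank 16 mm dia. 117 mm long, nut 13 mm, 10 mm thread; head and nut 24 mm across flats. Origin: centre of the head's end face, on the axis, 12 mm above what it lies on; +x points out of the head, the bolt lies from 0 to -150 mm in x
- bin: fixed yellow bin, 190 (x) x 140 x 80 mm, left or right of the tray. Origin: centre of its underside on the bench; open front at -x, lip at x = -95 mm, 40 mm high, packed level with small gold bolts that do not move. Rigid clear cover over all behind x = -53 mm (edge's underside 76 mm, top 83 mm up): what is under it comes out only along -x. Side walls 3 mm, sloping to the lip at the front
There are look-alikes about, which are no part of the job. Leave any red look-alike of the bolt_70 alone.

How it is judged:
By the outcome, as a careful person would: the job done as asked, in the order asked, and still so for the second after the job is handed in, with the robot touching nothing.
It also fails if it takes over 106 s, if anything falls off the work surface, if the arm or the gripper's body presses on something with over 40 N, if the wrist force passes 120 N, or if a joint passes its speed limit or range.

## Working session

There is one attempt and no reset: what is moved stays moved. The work goes in short steps, Python scripts to look and compute and a tool call to move; the robot and the scene stay as the last step left them, time stands still between calls to the robot, and variables do not carry over. Pictures are saved under pics/ and viewed, at most 16 in all, crops included, and the job is handed in when it is done.

Besides the shell and the picture viewer there is one more tool, called after "Call:" as name(argument=value, ...) on one line, values as JSON. play_rows: Moves the arm, as the interface text tells. Its arguments: {"type":"object","properties":{"targets":{"type":"string"},"force":{"type":"number"}},"required":["targets"]}

```bash
mkdir -p pics
python3 - <<'E'
from cell import manip, optics
import cv2
s=manip.read_state(); print(s)
for n in ("top","scene"):
    p=optics.snapshot(n); cv2.imwrite(f"pics/{n}0.png",p["pixels"]); print(n,p["K"],p["rvec"],p["tvec"])
E
```

```text
{'clock': 0.0, 'joint_pos': array([ 1.04448283,  0.59213685,  0.04830785,  1.60984623, -0.03332141,
        0.94272338, -0.0337047 ]), 'joint_vel': array([ 1.24537642e-04,  7.46303946e-04,  7.86331682e-04, -1.31764708e-03,
       -6.41460388e-04, -9.94194913e-05, -1.50486470e-04]), 'joint_torque': array([ 1.65090737e-04, -5.48697424e+01,  1.54651690e+00, -1.98124892e+01,
        9.41921433e-03,  8.95285048e-03, -4.29548365e-06]), 'ee_pos': array([ 303.76086228, -657.42631399,  255.11936648]), 'orientation': array([-1.11324169e-03,  9.76668644e-01,  2.14748755e-01, -3.04913223e-04]), 'force': array([ 0.0203749 , -0.33228945, -0.85990124]), 'wrist_torque': array([ 0.00547018,  0.02803089, -0.02148623]), 'gripper_force': 0.0, 'width': 85.34416196201886}
top [[431.67154516   0.         320.50833846]
 [  0.         431.67154516 200.57315049]
 [  0.           0.           1.        ]] [ 2.14474342 -2.16414689  0.18210461] [ -44.04652729  539.32561604 1205.69226031]
scene [[386.92568895   0.         322.95500122]
 [  0.         386.92568895 199.55080789]
 [  0.           0.           1.        ]] [ 2.26825693  1.06414526 -0.35171685] [-298.53529978 -313.74366713 1342.01909844]
```

View pics/top0.png

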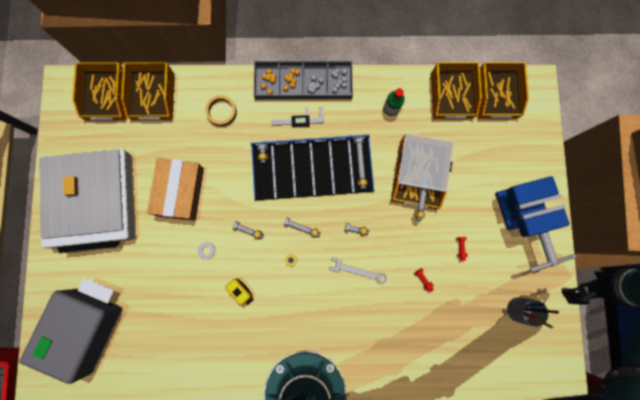

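View pics/scene0.png

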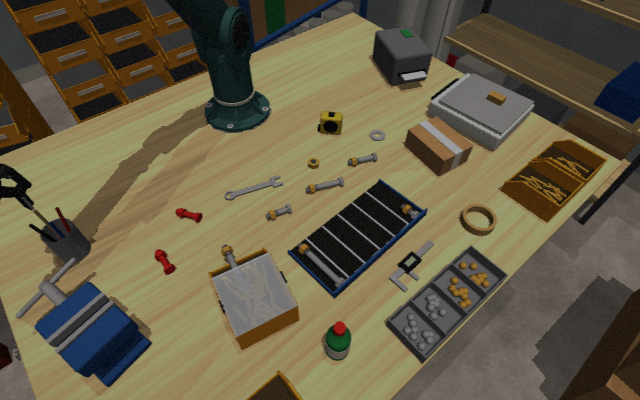

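```bash
cat > h.py <<'E'
from cell import manip, optics, finish_job
import cv2, numpy as np
def cam(p):
    R=cv2.Rodrigues(np.array(p["rvec"]))[0]; return np.array(p["K"]),R,np.array(p["tvec"]).reshape(3)
def w(p,uv,z):
    K,R,t=cam(p); d=R.T@np.linalg.inv(K)@np.array([uv[0],uv[1],1.]); c=-R.T@t
    return c+d*(z-c[2])/d[2]
def px(p,X):
    return cv2.projectPoints(np.array(X,float).reshape(-1,3),np.array(p["rvec"]),np.array(p["tvec"]),np.array(p["K"]),None)[0].reshape(-1,2)
def crop(p,x0,y0,x1,y1,f,name,pts=()):
    im=cv2.resize(p["pixels"][y0:y1,x0:x1],None,fx=f,fy=f,interpolation=cv2.INTER_CUBIC)
    for u,v in pts: cv2.circle(im,(int((u+.5-x0)*f),int((v+.5-y0)*f)),2,(255,0,255),-1)
    cv2.imwrite(name,im)
E
python3 - <<'E'
from h import *
p=optics.snapshot("top")
K,R,t=cam(p); print("cam",-R.T@t)
crop(p,240,125,460,275,3.6,"pics/c1.png")
for q in ["bolt_50","bolt_70","bolt_90","bolt_110","bolt_130","bolt_150","tray","bin"]:
    for r in optics.regions_of(p,q)[:4]:
        ys,xs=np.nonzero(r["region"]); c,s,a=cv2.minAreaRect(np.c_[xs,ys].astype(np.float32))
        b=cv2.boxPoints((c,s,a)); z=12
        print(q,round(r["p"],2),np.round(c,1),np.round(s,1),round(a,1),"w",np.round(w(p,c,z)[:2]), [tuple(np.round(w(p,i,z)[:2]).astype(int)) for i in b])
E
```

```text
cam [ 355.87441873  -21.75892628 1272.55097756]
bolt_50 0.75 [420.8 203.4] [ 7.4 31.6] 6.3 w [ 532. -347.] [(np.int64(487), np.int64(-329)), (np.int64(581), np.int64(-343)), (np.int64(578), np.int64(-365)), (np.int64(484), np.int64(-350))]
bolt_50 0.63 [356.4 229.5] [24.2  8.7] 12.5 w [ 457. -154.] [(np.int64(452), np.int64(-116)), (np.int64(477), np.int64(-122)), (np.int64(461), np.int64(-191)), (np.int64(436), np.int64(-185))]
bolt_50 0.62 [424.1 280.2] [24.   8.2] 53.7 w [ 308. -346.] [(np.int64(329), np.int64(-317)), (np.int64(343), np.int64(-337)), (np.int64(288), np.int64(-376)), (np.int64(274), np.int64(-356))]
bolt_50 0.57 [262.5 153.5] [17.  9.] 90.0 w [687. 123.] [(np.int64(713), np.int64(136)), (np.int64(713), np.int64(109)), (np.int64(661), np.int64(109)), (np.int64(661), np.int64(136))]
bolt_70 0.75 [420.8 203.4] [ 7.4 31.6] 6.3 w [ 532. -347.] [(np.int64(487), np.int64(-329)), (np.int64(581), np.int64(-343)), (np.int64(578), np.int64(-365)), (np.int64(484), np.int64(-350))]
bolt_70 0.63 [356.4 229.5] [24.2  8.7] 12.5 w [ 457. -154.] [(np.int64(452), np.int64(-116)), (np
[... 3214 characters left out ...]
46.] [(np.int64(329), np.int64(-317)), (np.int64(343), np.int64(-337)), (np.int64(288), np.int64(-376)), (np.int64(274), np.int64(-356))]
bolt_150 0.57 [262.5 153.5] [17.  9.] 90.0 w [687. 123.] [(np.int64(713), np.int64(136)), (np.int64(713), np.int64(109)), (np.int64(661), np.int64(109)), (np.int64(661), np.int64(136))]
tray 0.81 [311.6 167. ] [ 58.4 118.8] 85.7 w [645. -24.] [(np.int64(722), np.int64(160)), (np.int64(748), np.int64(-198)), (np.int64(569), np.int64(-206)), (np.int64(545), np.int64(145))]
bin 0.89 [422.3 171.3] [55.9 71.6] 10.5 w [ 629. -356.] [(np.int64(539), np.int64(-250)), (np.int64(755), np.int64(-297)), (np.int64(722), np.int64(-464)), (np.int64(507), np.int64(-413))]
```

View pics/c1.png

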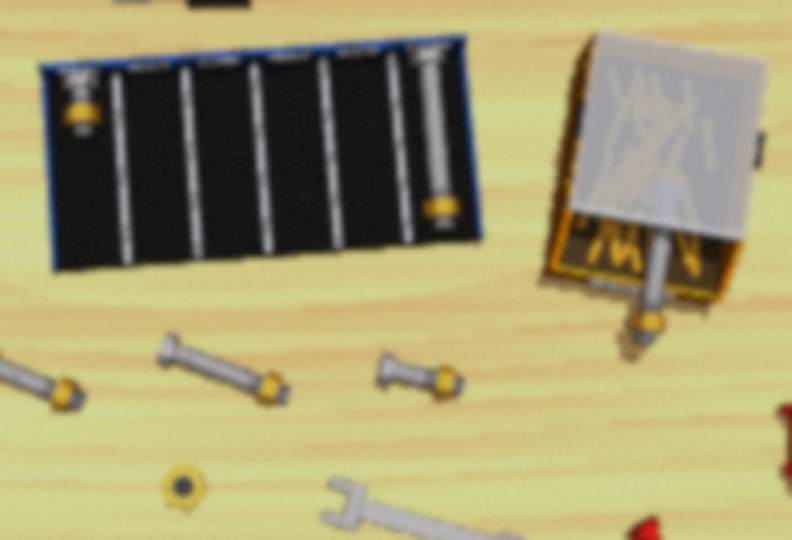

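```bash
cat > fit.py <<'E'
from h import *
from scipy.optimize import least_squares
def avg(name,n=4):
    ps=[optics.snapshot(name) for _ in range(n)]
    p=ps[-1]; return p,np.mean([q["pixels"].astype(float) for q in ps],0)
def bolts(p,im,minp=.2):
    out=[]
    hsv=cv2.cvtColor(im.astype(np.uint8),cv2.COLOR_BGR2HSV)
    for r in optics.regions_of(p,"bolt_70"):
        if r["p"]<minp: continue
        ys,xs=np.nonzero(r["region"]); z=12
        W=np.array([w(p,(x,y),z)[:2] for x,y in zip(xs,ys)])
        c,s,a=cv2.minAreaRect(W.astype(np.float32)); m=W.mean(0)
        d=np.linalg.svd(W-m)[2][0]
        g=(hsv[ys,xs,0]>15)&(hsv[ys,xs,0]<32)&(hsv[ys,xs,1]>130)
        nut=W[g].mean(0) if g.sum()>3 else m
        if (nut-m)@d>0: d=-d
        q=(W-m)@d
        out.append(dict(p=r["p"],m=m,d=d,yaw=np.degrees(np.arctan2(d[1],d[0])),lo=q.min()-1.4,hi=q.max()+1.4,head=m+d*(q.max()+1.4),tail=m+d*(q.min()-1.4),nut=nut,ng=g.sum()))
    return out
E
python3 - <<'E'
from fit import *
p,im=avg("top"); 
for b in bolts(p,im): print(round(b["p"],2),"m",b["m"].round(1),"yaw",round(b["yaw"],1),"len",round(b["hi"]-b["lo"],1),"head",b["head"].round(1),"nut",b["nut"].round(1),b["ng"])
# ribs
g=im.min(2); T=[]
for v in range(150,190):
    row=g[v,255:372]; 
    for u in range(2,115):
        if row[u]>60 and row[u]>=row[u-1] and row[u]>row[u+1] and row[u]-min(row[max(u-4,0)],row[min(u+4,116)])>40:
            k=row[u-2:u+3]-row[u-2:u+3].min(); T.append(w(p,(255+u+(k*np.arange(-2,3)).sum()/k.sum(),v),7)[:2])
T=np.array(T)
def res(q):
    y=-(T[:,0])*np.sin(q[1])+T[:,1]*np.cos(q[1])-q[0]
    e=y-58*np.round(y/58); keep=np.abs(y)<130
    return np.where(keep,np.clip(e,-8,8),0)
best=min((least_squares(res,[y0,th],loss="soft_l1") for y0 in range(-30,31,10) for th in (-.12,-.06,0)),key=lambda r:r.cost)
th=best.x[1]; print("tray yaw",np.degrees(th),"ylocal0",best.x[0],best.cost,len(T))
c,s=np.cos(th),np.sin(th)
# profile along local x at lane centres, at z=4: brightness & blue
for yl in (-87,-29,29,87):
    pr=[]
    for xr in range(520,770,2):
        X=np.array([c*xr-s*(best.x[0]+yl), s*xr+c*(best.x[0]+yl),4.]); u,v=px(p,X)[0]
        pr.append(cv2.getRectSubPix(im.astype(np.float32),(1,1),(float(u),float(v)))[0,0])
    pr=np.array(pr); red=pr[:,2]; i=np.nonzero(red<80)[0]
    print(yl,"dark from",520+2*i[0],"to",520+2*i[-1], "blue", [520+2*k for k in range(len(pr)) if pr[k,0]-pr[k,2]>50])
E
```

```text
0.73 m [464.3   6.3] yaw 68.9 len 113.1 head [484.7  59. ] nut [449.2 -30.3] 43
0.71 m [ 531.3 -348.1] yaw -10.2 len 97.9 head [ 580.9 -357. ] nut [ 500.3 -343. ] 42
0.7 m [688.8 122.8] yaw 3.1 len 55.6 head [714.8 124.3] nut [678.2 122.1] 43
0.67 m [ 654.7 -170.2] yaw 3.9 len 157.2 head [ 735.1 -164.8] nut [ 597.4 -173.3] 45
0.66 m [457.3 163.4] yaw 67.3 len 93.2 head [475.4 206.6] nut [446.1 136.1] 41
0.64 m [ 309.4 -346.1] yaw -145.7 len 73.2 head [ 278.3 -367.3] nut [ 309.4 -346.1] 1
0.63 m [ 457.9 -152.6] yaw 74.8 len 72.3 head [ 467. -119.] nut [ 452.  -173.4] 39
0.43 m [ 396.4 -461.2] yaw -179.5 len 69.9 head [ 363.5 -461.5] nut [ 396.4 -461.2] 0
tray yaw 30.875355256275125 ylocal0 -0.8423847116890896 0.0 247Traceback (most recent call last):
  File "<stdin>", line 26, in <module>
IndexError: index 0 is out of bounds for axis 0 with size 0
```

```bash
cat > tray.py <<'E'
from fit import *
p,im=avg("top",6)
g=im.min(2); T=[]
for v in range(150,190):
    row=g[v,255:372]
    for u in range(4,112):
        if row[u]>50 and row[u]>=row[u-1] and row[u]>row[u+1] and row[u]-min(row[u-4],row[u+4])>30:
            k=row[u-2:u+3]-row[u-2:u+3].min(); T.append(w(p,(255+u+(k*np.arange(-2,3)).sum()/k.sum(),v),7)[:2])
T=np.array(T)
yl=lambda q:-T[:,0]*np.sin(q[1])+T[:,1]*np.cos(q[1])-q[0]
def run(y0,th):
    keep=np.abs(yl((y0,th)))<130
    res=lambda q:(lambda y:y-58*np.clip(np.round(y/58),-2,2))(yl(q))[keep]
    return least_squares(res,[y0,th],loss="soft_l1",f_scale=2.),res
R=[run(y0,th) for y0 in range(-85,-55,5) for th in (.05,.07)]
best,res=min(R,key=lambda r:r[0].cost/len(r[0].fun))
y0,th=best.x; print("yaw",np.degrees(th),"y0",y0,"med|res|",np.median(np.abs(res(best.x))),len(T))
print([round(float(np.median(e)),2) for k in range(-2,3) for e in [(yl(best.x)-58*k)[np.abs(yl(best.x)-58*k)<8]]])
c,s=np.cos(th),np.sin(th)
for yy in (-87,-29,29,87):
    pr=[]
    xs=np.arange(520,770,2)
    for xr in xs:
        u,v=px(p,[c*xr-s*(y0+yy), s*xr+c*(y0+yy),4.])[0]
        pr.append(cv2.getRectSubPix(im.astype(np.float32),(1,1),(float(u),float(v)))[0])
    pr=np.array(pr).reshape(-1,3)
    red=pr[:,2]; i=np.nonzero(red<90)[0]
    print(yy,"dark",xs[i[0]],xs[i[-1]],"blue",xs[(pr[:,0]-pr[:,2])>40])
E
python3 tray.py
```

```text
yaw 3.895421914243514 y0 -68.98696778108247 med|res| 0.057584601777314504 252
[-0.06, -0.03, -0.0, 0.0, 0.07]
-87 dark 556 730 blue [730]
-29 dark 558 728 blue [728]
29 dark 556 728 blue [728 730]
87 dark 558 730 blue [730]
```

```bash
cat > go.py <<'E'
from h import *
import sys
th=np.radians(3.9); C,S=np.cos(th),np.sin(th); X0,Y0=642.,-69.
def tray(xl,yl): a,b=X0+xl,Y0+yl; return C*a-S*b, S*a+C*b
def phi(q): # tool x heading
    w_,x,y,z=q; return np.degrees(np.arctan2(2*(x*y+w_*z),1-2*(y*y+z*z)))
def rel(x,y,z,ph=None):
    s=manip.read_state(); e=s["ee_pos"]; f=phi(s["orientation"]); a=np.radians(f)
    D=np.array([x,y,z])-e
    t=0 if ph is None else (f-ph+180)%360-180
    return np.round([D[0]*np.cos(a)+D[1]*np.sin(a), D[0]*np.sin(a)-D[1]*np.cos(a), -D[2], t],1)
def st():
    s=manip.read_state(); print("t",round(s["clock"],2),"ee",s["ee_pos"].round(1),"phi",round(phi(s["orientation"]),2),"q7",s["joint_pos"][6].round(2),"w",round(s["width"],1),"gf",round(s["gripper_force"],1),"F",s["force"].round(1),"q",s["orientation"].round(4))
E
python3 - <<'E'
from go import *
st()
B={70:((457.9,-152.6),(467.0,-119.0),72.3,74.8),90:((457.3,163.4),(475.4,206.6),93.2,67.4),110:((464.3,6.3),(484.7,59.0),113.1,68.6)}
for L,(m,h,l,y) in B.items():
    d=np.array([np.cos(np.radians(y)),np.sin(np.radians(y))]); mid=np.array(h)-d*l/2; head=mid+d*L/2
    g=10+(L-33)/2; print(L,"head",head.round(1),"grasp",(head-d*g).round(1),"goff",g,"place",np.round(tray(75.5-g,{70:87,90:29,110:-29}[L]),1))
print("110 y",rel(463,-140,90,74.8))
print(rel(460.1,-145.1,110,74.8))
E
```

```text
t 1.1 ee [ 304.1 -658.2  256.3] phi 24.8 q7 -0.03 w 85.9 gf 0.0 F [ 0.1 -1.  -0.5] q [ 0.      0.9767  0.2147 -0.    ]
70 head [ 466.7 -120.1] grasp [ 459.2 -147.6] goff 28.5 place [686.2  64.8]
90 head [474.8 205.1] grasp [460.  169.6] goff 38.5 place [680.1   6.3]
110 head [484.1  57.6] grasp [466.4  12.4] goff 48.5 place [674.1 -52.3]
110 y [ 361.6 -403.7  166.3  -50. ]
[ 356.8 -400.3  146.3  -50. ]
```

The rows are not in the units I measure in: shifts go in shares of 800 mm and turns go in shares of 4 rad. I convert before sending: -398.4 mm / 800 = -0.498, 355 mm / 800 = 0.4438, -50 degrees / 229.1831 = -0.2182.

Call:
play_rows(targets="0.2 0.4438 -0.498 0.1825 -0.2182;0.2 0.4438 -0.498 0.1825 -0.2182;0.2 0.4438 -0.498 0.1825 -0.2182;0.2 0.4438 -0.498 0.1825 -0.2182;0.2 0.4438 -0.498 0.1825 -0.2182;0.2 0.4438 -0.498 0.1825 -0.2182;0.2 0.4438 -0.498 0.1825 -0.2182;0.2 0.4438 -0.498 0.1825 -0.2182;0.2 0.4438 -0.498 0.1825 -0.2182;0.2 0.4438 -0.498 0.1825 -0.2182;0.2 0.4438 -0.498 0.1825 -0.2182;0.2 0.4438 -0.498 0.1825 -0.2182;0.2 0.4438 -0.498 0.1825 -0.2182;0.2 0.4438 -0.498 0.1825 -0.2182;0.2 0.4438 -0.498 0.1825 -0.2182;0.2 0.4438 -0.498 0.1825 -0.2182;0.2 0.4438 -0.498 0.1825 -0.2182;0.2 0.4438 -0.498 0.1825 -0.2182", force=50)

```text
clock: 2.6
ee_pos: [458.9, -149.7, 110.7]
orientation: [0.001, 0.796, 0.606, -0.0]
force: [-0.1, -0.5, -0.5]
width: 51.2
gripper_force: 0.0
```

Run:
```python
from go import *
st(); print(rel(459.2,-147.6,29,74.8))
```

```text
t 2.6 ee [ 458.9 -149.7  110.7] phi 74.59 q7 -0.22 w 51.2 gf 0.0 F [-0.1 -0.5 -0.5] q [ 6.000e-04  7.955e-01  6.059e-01 -2.000e-04]
[ 2.1 -0.3 81.7 -0.2]
```

Scaled: 81 mm / 800 = 0.1013, 70 mm / 800 = 0.0875.

Call:
play_rows(targets="0.2 0.0013 0 0.05 0;0.2 0.0013 0 0.0875 0;0.2 0.0013 0 0.1013 0;0.2 0.0013 0 0.1013 0;0.2 0.0013 0 0.1013 0;-1 0.0013 0 0.1013 0;-1 0.0013 0 0.1013 0;-1 0.0013 0 0.1013 0;-1 0.0013 0 0.1013 0;-1 0.0013 0 0.1013 0;-1 0.0013 0 0.1013 0;-1 0.0013 0 0.1013 0;-1 0.0013 0 0.1013 0")

```text
clock: 3.68
ee_pos: [459.9, -146.9, 30.7]
orientation: [0.001, 0.795, 0.607, 0.0]
force: [-0.8, 0.0, 6.8]
width: 13.7
gripper_force: 48.7
```

Run:
```python
from go import *
st()
```

```text
t 3.68 ee [ 459.9 -146.9   30.7] phi 74.77 q7 -0.26 w 13.7 gf 48.7 F [-0.8  0.   6.8] q [8.000e-04 7.946e-01 6.072e-01 5.000e-04]
```

Scaled: -100 mm / 800 = -0.125, -60 mm / 800 = -0.075.

Call:
play_rows(targets="-1 0 0 -0.025 0;-1 0 0 -0.075 0;-1 0 0 -0.125 0;-1 0 0 -0.125 0;-1 0 0 -0.125 0")

```text
clock: 4.1
ee_pos: [461.1, -147.1, 132.0]
orientation: [0.003, 0.795, 0.607, 0.002]
force: [-0.5, -0.4, -1.5]
width: 13.7
gripper_force: 49.5
```

Run:
```python
from go import *
st(); X=tray(75.5-27.6,87); print(X,rel(*X,100,3.9))
p=optics.snapshot("scene"); e=manip.read_state()["ee_pos"]; u,v=px(p,e)[0].astype(int); print(u,v)
x0,y0=u-60,v-45; crop(p,x0,y0,x0+120,y0+90,5,"pics/c2.png")
```

```text
t 4.1 ee [ 461.1 -147.1  132. ] phi 74.78 q7 -0.22 w 13.7 gf 49.5 F [-0.5 -0.4 -1.5] q [0.0026 0.7945 0.6072 0.0021]
(np.float64(687.0781087367095), np.float64(64.8820660489956)) [263.9 162.4  32.   70.9]
277 182
```

View pics/c2.png

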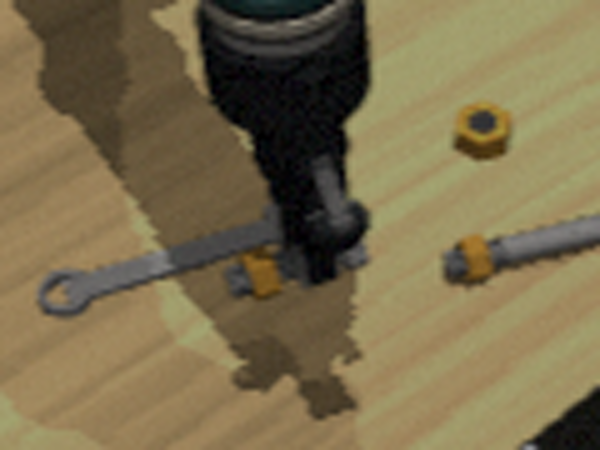

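Scaled: 263.9 mm / 800 = 0.3299, 162.4 mm / 800 = 0.203, 70.9 degrees / 229.1831 = 0.3094.

Call:
play_rows(targets="-1 0.3299 0.203 0.04 0.3094;-1 0.3299 0.203 0.04 0.3094;-1 0.3299 0.203 0.04 0.3094;-1 0.3299 0.203 0.04 0.3094;-1 0.3299 0.203 0.04 0.3094;-1 0.3299 0.203 0.04 0.3094;-1 0.3299 0.203 0.04 0.3094;-1 0.3299 0.203 0.04 0.3094;-1 0.3299 0.203 0.04 0.3094;-1 0.3299 0.203 0.04 0.3094;-1 0.3299 0.203 0.04 0.3094;-1 0.3299 0.203 0.04 0.3094;-1 0.3299 0.203 0.04 0.3094;-1 0.3299 0.203 0.04 0.3094;-1 0.3299 0.203 0.04 0.3094;-1 0.3299 0.203 0.04 0.3094")

```text
clock: 5.48
ee_pos: [685.3, 64.9, 97.4]
orientation: [-0.0, 0.999, 0.034, 0.0]
force: [0.2, 0.4, -0.4]
width: 13.9
gripper_force: 49.4
```

Run:
```python
from go import *
st(); X=tray(75.5-27.6,87); print(X,rel(*X,36,3.9))
```

```text
t 5.48 ee [685.3  64.9  97.4] phi 3.89 q7 -1.41 w 13.9 gf 49.4 F [ 0.2  0.4 -0.4] q [-1.000e-04  9.994e-01  3.400e-02  0.000e+00]
(np.float64(687.0781087367095), np.float64(64.8820660489956)) [ 1.7  0.2 61.4 -0. ]
```

Scaled: 54 mm / 800 = 0.0675, 50 mm / 800 = 0.0625.

Call:
play_rows(targets="-1 0.0019 0 0.0375 0;-1 0.0019 0 0.0625 0;-1 0.0019 0 0.0675 0;-1 0.0019 0 0.0675 0;-1 0.0019 0 0.0675 0;-1 0.0019 0 0.0675 0")

```text
clock: 5.98
ee_pos: [685.5, 64.8, 44.2]
orientation: [-0.0, 0.999, 0.034, -0.002]
force: [-2.8, -0.8, 4.7]
width: 13.6
gripper_force: 56.8
```

Run:
```python
from go import *
st(); X=tray(75.5-27.6,87); print(rel(*X,34.7,3.9))
```

```text
t 5.98 ee [685.5  64.8  44.2] phi 3.88 q7 -1.4 w 13.6 gf 56.8 F [-2.8 -0.8  4.7] q [-2.000e-04  9.994e-01  3.390e-02 -1.500e-03]
[ 1.6  0.1  9.5 -0. ]
```

Scaled: 9.5 mm / 800 = 0.0119, 9 mm / 800 = 0.0113.

Call:
play_rows(targets="-1 0 0 0.005 0;-1 0 0 0.0088 0;-1 0 0 0.0113 0;-1 0 0 0.0119 0;-1 0 0 0.0119 0;-1 0 0 0.0119 0")

```text
clock: 6.48
ee_pos: [685.8, 64.8, 42.5]
orientation: [-0.001, 0.999, 0.034, -0.002]
force: [-16.0, -0.3, 49.3]
width: 14.1
gripper_force: 61.3
```

Run:
```python
from go import *
st(); X=tray(75.5-27.6,87); print(rel(*X,34.7,3.9))
p=optics.snapshot("scene"); u,v=px(p,manip.read_state()["ee_pos"])[0].astype(int)
crop(p,u-60,v-45,u+60,v+45,5,"pics/c3.png")
```

```text
t 6.48 ee [685.8  64.8  42.5] phi 3.87 q7 -1.39 w 14.1 gf 61.3 F [-16.   -0.3  49.3] q [-0.0014  0.9994  0.0337 -0.002 ]
[ 1.3 -0.   7.8 -0. ]
```

View pics/c3.png

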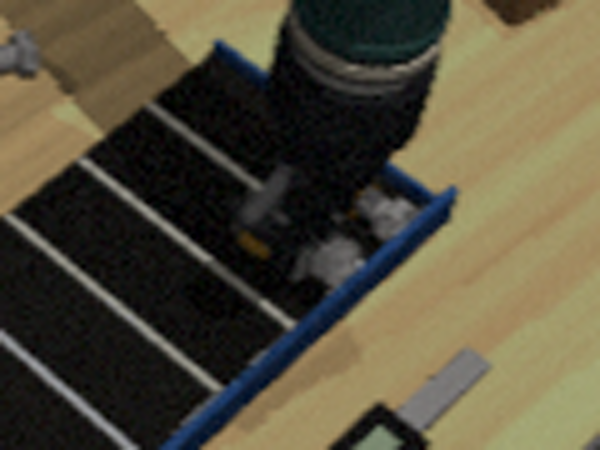

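Scaled: -60 mm / 800 = -0.075, -50 mm / 800 = -0.0625.

Call:
play_rows(targets="-1 0 0 -0.025 0;-1 0 0 -0.0625 0;-1 0 0 -0.075 0;-1 0 0 -0.075 0;-1 0 0 -0.075 0")

```text
clock: 6.95
ee_pos: [687.2, 65.6, 94.0]
orientation: [-0.0, 0.999, 0.034, 0.001]
force: [0.2, 0.7, -1.9]
width: 13.5
gripper_force: 56.0
```

Run:
```python
from go import *
st()
p,q=optics.snapshot("scene"),optics.snapshot("top"); e=manip.read_state()["ee_pos"]; u,v=px(p,e)[0].astype(int)
u2,v2=px(q,e)[0].astype(int)
crop(p,u-40,v-35,u+40,v+45,7,"pics/a.png");crop(q,u2-40,v2-35,u2+40,v2+45,7,"pics/b.png")
a=np.hstack([cv2.imread("pics/a.png"),cv2.imread("pics/b.png")]);cv2.imwrite("pics/c4.png",cv2.resize(a,(800,400)))
```

```text
t 6.95 ee [687.2  65.6  94. ] phi 3.91 q7 -1.41 w 13.5 gf 56.0 F [ 0.2  0.7 -1.9] q [-2.000e-04  9.994e-01  3.410e-02  5.000e-04]
```

View pics/c4.png

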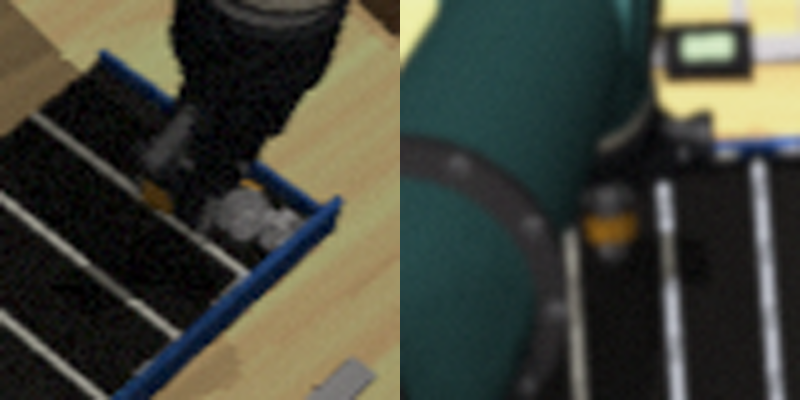

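```bash
cat > tri.py <<'E'
from go import *
def tri(p,uvp,q,uvq):
    P=[np.array(a["K"])@np.c_[cv2.Rodrigues(np.array(a["rvec"]))[0],np.array(a["tvec"]).reshape(3)] for a in (p,q)]
    X=cv2.triangulatePoints(P[0],P[1],np.array(uvp,float).reshape(2,1),np.array(uvq,float).reshape(2,1)); return (X[:3]/X[3]).ravel()
def golds(p,c,r=30):
    im=p["pixels"]; h=cv2.cvtColor(im,cv2.COLOR_BGR2HSV); m=((h[...,0]>12)&(h[...,0]<32)&(h[...,1]>150)&(h[...,2]>50)).astype(np.uint8)
    k=np.zeros_like(m); k[int(c[1])-r:int(c[1])+r,int(c[0])-r:int(c[0])+r]=1
    n,l,s,ce=cv2.connectedComponentsWithStats(m*k); return [(s[i,4],ce[i].round(1)) for i in range(1,n) if s[i,4]>4]
E
python3 - <<'E'
from tri import *
p,q=optics.snapshot("scene"),optics.snapshot("top"); e=manip.read_state()["ee_pos"]
print(e,px(p,e),px(q,e))
print(golds(p,px(p,e)[0])); print(golds(q,px(q,e)[0]))
th_=np.radians(3.9)
for t in (0,20,40):
  a=np.radians(t); d=np.array([np.cos(a)*np.cos(th_),np.cos(a)*np.sin(th_),np.sin(a)]); g=e-[0,0,16]
  print(t,"nut",px(p,g-d*25.9)[0].round(1),px(q,g-d*25.9)[0].round(1),"head",px(p,g+d*22.6)[0].round(1))
u,v=px(p,e)[0].astype(int); print("head seen", u-40+235/5, v-35+210/5)
E
```

```text
[685.5990058   65.55434123  91.71795768] [[399.83755348 204.38425794]] [[279.65538425 146.60736532]]
[(np.int32(7), array([409.3, 205.7])), (np.int32(19), array([389.4, 208.2]))]
[(np.int32(52), array([280.5, 156.8]))]
0 nut [391.  202.4] [280.7 157. ] head [405.7 213.4]
20 nut [390.9 204.8] [280.8 157.2] head [405.9 211.3]
40 nut [391.8 207.6] [280.9 156.3] head [405.1 208.7]
head seen 406.0 211.0
```

Scaled: 57 mm / 800 = 0.0713, 56 mm / 800 = 0.07.

Call:
play_rows(targets="-1 -0.0313 0 0 0;-1 -0.0313 0 0.025 0;-1 -0.0313 0 0.05 0;-1 -0.0313 0 0.06 0;-1 -0.0313 0 0.065 0;-1 -0.0313 0 0.0675 0;-1 -0.0313 0 0.07 0;-1 -0.0313 0 0.0713 0;-1 -0.0313 0 0.0713 0", force=20)

```text
clock: 7.9
ee_pos: [664.1, 63.9, 39.0]
orientation: [-0.0, 0.999, 0.034, 0.001]
force: [-1.5, -0.2, 13.0]
width: 13.9
gripper_force: 58.0
```

Run:
```python
from go import *
st(); e=manip.read_state()["ee_pos"]; print("local",C*e[0]+S*e[1]-X0,-S*e[0]+C*e[1]-Y0)
```

```text
t 7.9 ee [664.1  63.9  39. ] phi 3.89 q7 -1.39 w 13.9 gf 58.0 F [-1.5 -0.2 13. ] q [-3.000e-04  9.994e-01  3.390e-02  1.400e-03]
local 24.941462263443555 87.58012598609972
```

Call:
play_rows(targets="-0.5 0 0 0 0;-0.5 0 0 0 0;-0.4 0 0 0 0;-0.4 0 0 0 0;-0.4 0 0 0 0;-0.4 0 0 0 0")

```text
clock: 8.4
ee_pos: [661.7, 63.8, 36.4]
orientation: [0.0, 0.999, 0.034, -0.0]
force: [-0.2, 0.5, -0.8]
width: 25.5
gripper_force: 0.0
```

Run:
```python
from go import *
st()
e=manip.read_state()["ee_pos"];p,q=optics.snapshot("scene"),optics.snapshot("top"); u,v=px(p,e)[0].astype(int)
u2,v2=px(q,e)[0].astype(int)
crop(p,u-40,v-40,u+40,v+40,5,"pics/a.png");crop(q,u2-40,v2-40,u2+40,v2+40,5,"pics/b.png")
cv2.imwrite("pics/c5.png",np.hstack([cv2.imread("pics/a.png"),cv2.imread("pics/b.png")]))
```

```text
t 8.4 ee [661.7  63.8  36.4] phi 3.9 q7 -1.39 w 25.5 gf 0.0 F [-0.2  0.5 -0.8] q [ 1.000e-04  9.994e-01  3.400e-02 -4.000e-04]
```

View pics/c5.png

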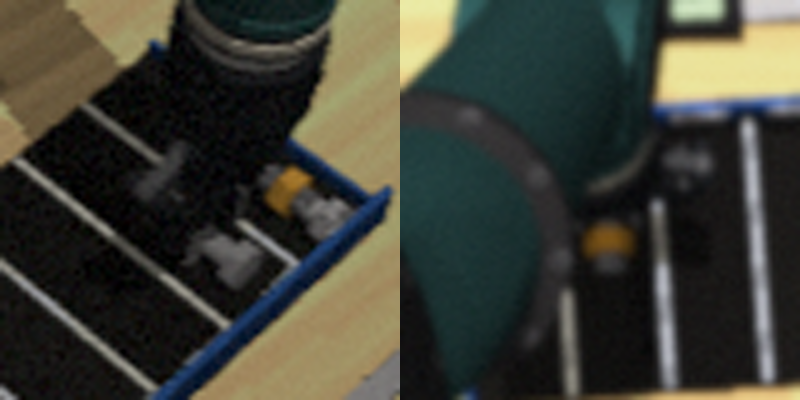

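Scaled: 20 mm / 800 = 0.025, 19 mm / 800 = 0.0238.

Call:
play_rows(targets="-1 0 0 0.0013 0;-1 0 0 0.0013 0;-1 0 0 0.0013 0;-1 0 0 0.0013 0;-1 0 0 0.0013 0;-1 0 0 -0.0013 0;-1 0.005 0 -0.0013 0;-1 0.01 0 -0.0013 0;-1 0.015 0 -0.0013 0;-1 0.0188 0 -0.0013 0;-1 0.0213 0 -0.0013 0;-1 0.0238 0 -0.0013 0;-1 0.025 0 -0.0013 0;-1 0.025 0 -0.0013 0", force=80)

```text
clock: 9.67
ee_pos: [681.8, 65.2, 37.6]
orientation: [0.0, 0.999, 0.034, -0.0]
force: [-0.4, -0.2, -1.0]
width: 12.5
gripper_force: 78.2
```

Run:
```python
from go import *
st()
```

```text
t 9.67 ee [681.8  65.2  37.6] phi 3.9 q7 -1.39 w 12.5 gf 78.2 F [-0.4 -0.2 -1. ] q [ 0.000e+00  9.994e-01  3.400e-02 -3.000e-04]
```

Scaled: 3 mm / 800 = 0.0038, 2 mm / 800 = 0.0025.

Call:
play_rows(targets="-1 0.0013 0 0 0;-1 0.0025 0 0 0;-1 0.0038 0 0 0;-1 0.0038 0 0 0;-1 0.0038 0 0 0")

```text
clock: 10.08
ee_pos: [682.0, 65.2, 37.3]
orientation: [-0.0, 0.999, 0.034, -0.003]
force: [-5.1, 0.2, 1.2]
width: 12.7
gripper_force: 78.3
```

Scaled: 2 mm / 800 = 0.0025, 1 mm / 800 = 0.0013.

Call:
play_rows(targets="-1 0.0013 0 0 0;-1 0.0025 0 0 0;-1 0.0025 0 0 0;-1 0.0025 0 0 0")

```text
clock: 10.42
ee_pos: [682.1, 65.2, 36.9]
orientation: [-0.0, 0.999, 0.034, -0.005]
force: [-6.4, -0.5, 2.1]
width: 12.9
gripper_force: 78.4
```

Scaled: 2 mm / 800 = 0.0025, 1 mm / 800 = 0.0013.

Call:
play_rows(targets="-1 0.0013 0 0 0;-1 0.0025 0 0 0;-1 0.0025 0 0 0;-1 0.0025 0 0 0")

```text
clock: 10.75
ee_pos: [682.2, 65.2, 36.6]
orientation: [-0.0, 0.999, 0.034, -0.007]
force: [-10.4, -1.6, 3.5]
width: 12.6
gripper_force: 78.5
```

Run:
```python
from go import *
p=optics.snapshot("scene"); 
pts=[px(p,[*tray(a,b),z])[0] for a,b,z in ((75.5,145,28),(75.5,87,28),(79.5,87,4),(79.5,60,30),(85.5,60,30),(79.5,0,30),(75.5,-145,28))]
crop(p,285,170,445,290,5,"pics/c6.png",pts)
```

```text
(no output)
```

View pics/c6.png

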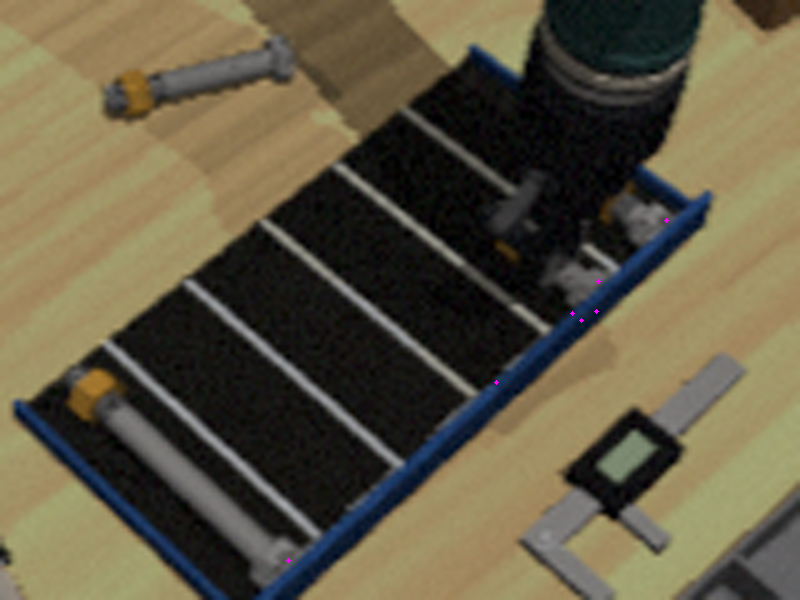

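Scaled: -11 mm / 800 = -0.0138, -6 mm / 800 = -0.0075.

Call:
play_rows(targets="-1 -0.0075 0 0 0;-1 -0.0138 0 0 0;-1 -0.0138 0 0 0;-1 -0.0138 0 0.0013 0;-1 -0.0138 0 0.0025 0;-1 -0.0138 0 0.0025 0;-1 -0.0138 0 0.0025 0")

```text
clock: 11.38
ee_pos: [679.2, 65.1, 36.2]
orientation: [-0.0, 0.999, 0.034, 0.001]
force: [0.7, -0.3, -0.1]
width: 12.5
gripper_force: 78.6
```

Scaled: -100 mm / 800 = -0.125, -60 mm / 800 = -0.075.

Call:
play_rows(targets="-0.6 0 0 0 0;-0.5 0 0 0 0;-0.5 0 0 0 0;-0.4 0 0 -0.0125 0;-0.4 0 0 -0.0375 0;0 0 0 -0.075 0;0 0 0 -0.125 0;0 0 0 -0.125 0;0 0 0 -0.125 0")

```text
clock: 12.13
ee_pos: [680.3, 64.9, 139.6]
orientation: [-0.0, 0.999, 0.034, 0.003]
force: [-0.0, -0.4, 0.9]
width: 42.8
gripper_force: 0.0
```

Run:
```python
from go import *
st(); print(rel(466.4,12.4,110,68.6))
```

```text
t 12.13 ee [680.3  64.9 139.6] phi 3.88 q7 -1.42 w 42.8 gf 0.0 F [-0.  -0.4  0.9] q [-3.000e-04  9.994e-01  3.390e-02  3.400e-03]
[-216.9   37.9   29.6  -64.7]
```

Scaled: -218.4 mm / 800 = -0.273, 41.1 mm / 800 = 0.0514, -64.7 degrees / 229.1831 = -0.2823.

Call:
play_rows(targets="0.2 -0.273 0.0514 0.037 -0.2823;0.2 -0.273 0.0514 0.037 -0.2823;0.2 -0.273 0.0514 0.037 -0.2823;0.2 -0.273 0.0514 0.037 -0.2823;0.2 -0.273 0.0514 0.037 -0.2823;0.2 -0.273 0.0514 0.037 -0.2823;0.2 -0.273 0.0514 0.037 -0.2823;0.2 -0.273 0.0514 0.037 -0.2823;0.2 -0.273 0.0514 0.037 -0.2823;0.2 -0.273 0.0514 0.037 -0.2823;0.2 -0.273 0.0514 0.037 -0.2823;0.2 -0.273 0.0514 0.037 -0.2823;0.2 -0.273 0.0514 0.037 -0.2823", force=100)

```text
clock: 13.22
ee_pos: [462.7, 9.1, 106.0]
orientation: [-0.0, 0.827, 0.563, -0.0]
force: [-0.9, -0.1, -0.5]
width: 51.2
gripper_force: 0.0
```

```bash
cat > chk.py <<'E'
from fit import *
from go import *
def chk():
    p,im=avg("top",2)
    for b in bolts(p,im,.3):
        W=lambda x:(C*x[0]+S*x[1]-X0, -S*x[0]+C*x[1]-Y0)
        h,t=W(b["head"]),W(b["tail"])
        if abs(h[1])<180 and abs(h[0])<110: print("lane y",np.round((h[1]+t[1])/2,1),"head x",np.round(h[0],1),"len",round(b["hi"]-b["lo"],1),"yaw",round(b["yaw"]-3.9,1),"nut",np.round(W(b["nut"]),1))
E
python3 - <<'E'
from chk import *
st(); print(rel(465.1,9.1,29.5,68.6)); chk()
E
```

```text
t 13.22 ee [462.7   9.1 106. ] phi 68.5 q7 -0.6 w 51.2 gf 0.0 F [-0.9 -0.1 -0.5] q [-1.000e-04  8.266e-01  5.628e-01 -3.000e-04]
[ 0.9  2.2 76.5 -0.1]
lane y -144.6 head x 77.4 len 151.1 yaw 0.1 nut [ -57.9 -144.5]
lane y 87.8 head x 81.2 len 76.9 yaw -0.7 nut [24.3 87.8]
```

Scaled: 74 mm / 800 = 0.0925, 60 mm / 800 = 0.075.

Call:
play_rows(targets="0.2 0.0013 0.0019 0.0375 0;0.2 0.0013 0.0019 0.075 0;0.2 0.0013 0.0019 0.0925 0;0.2 0.0013 0.0019 0.0925 0;0.2 0.0013 0.0019 0.0925 0;-1 0.0013 0.0019 0.0925 0;-1 0.0013 0.0019 0.0925 0;-1 0.0013 0.0019 0.0925 0;-1 0.0013 0.0019 0.0925 0;-1 0.0013 0.0019 0.0925 0;-1 0.0013 0.0019 0.0925 0;-1 0.0013 0.0019 0.0925 0")

```text
clock: 14.37
ee_pos: [465.0, 9.5, 33.7]
orientation: [0.0, 0.826, 0.563, 0.001]
force: [-0.5, 1.0, 8.7]
width: 12.0
gripper_force: 98.0
```

Run:
```python
from go import *
st()
```

```text
t 14.37 ee [465.    9.5  33.7] phi 68.57 q7 -0.62 w 12.0 gf 98.0 F [-0.5  1.   8.7] q [5.000e-04 8.262e-01 5.633e-01 9.000e-04]
```

Scaled: 4 mm / 800 = 0.005.

Call:
play_rows(targets="-0.3 0 0 0 0;-0.3 0 0 0 0;-0.3 0 0 0.005 0;-0.3 0 0 0.005 0;-0.3 0 0 0.005 0;-1 0 0 0.005 0;-1 0 0 0.005 0;-1 0 0 0.005 0;-1 0 0 0.005 0;-1 0 0 0.005 0;-1 0 0 0.005 0")

```text
clock: 15.28
ee_pos: [464.5, 9.4, 28.4]
orientation: [0.0, 0.826, 0.564, 0.0]
force: [-0.8, 0.5, 5.9]
width: 12.0
gripper_force: 97.8
```

Run:
```python
from go import *
st()
```

```text
t 15.28 ee [464.5   9.4  28.4] phi 68.6 q7 -0.62 w 12.0 gf 97.8 F [-0.8  0.5  5.9] q [0.     0.8261 0.5635 0.    ]
```

Scaled: -80 mm / 800 = -0.1, -60 mm / 800 = -0.075.

Call:
play_rows(targets="-1 0 0 -0.0188 0;-1 0 0 -0.0438 0;-1 0 0 -0.075 0;-1 0 0 -0.1 0;-1 0 0 -0.1 0")

```text
clock: 15.7
ee_pos: [466.1, 9.5, 110.7]
orientation: [0.001, 0.826, 0.563, 0.002]
force: [0.0, -0.6, -2.2]
width: 12.4
gripper_force: 98.0
```

Run:
```python
from go import *
st(); X=tray(13.5,-29); print(X,rel(*X,100,3.9))
```

```text
t 15.7 ee [466.1   9.5 110.7] phi 68.58 q7 -0.6 w 12.4 gf 98.0 F [ 0.  -0.6 -2.2] q [0.0012 0.8262 0.5634 0.0023]
(np.float64(660.6475432619336), np.float64(-53.18903629481915)) [ 12.7 204.   10.7  64.7]
```

Scaled: 204 mm / 800 = 0.255, 100 mm / 800 = 0.125, 64.7 degrees / 229.1831 = 0.2823.

Call:
play_rows(targets="-1 0.0013 0.0313 0.0063 0.0305;-1 0.0038 0.0625 0.01 0.0611;-1 0.0063 0.0938 0.0125 0.0916;-1 0.0075 0.125 0.0125 0.1222;-1 0.01 0.1563 0.0125 0.1527;-1 0.0113 0.1875 0.0125 0.1833;-1 0.0138 0.2125 0.0125 0.2138;-1 0.015 0.2375 0.0125 0.2443;-1 0.0159 0.25 0.0125 0.2749;-1 0.0159 0.255 0.0125 0.2823;-1 0.0159 0.255 0.0125 0.2823;-1 0.0159 0.255 0.0125 0.2823;-1 0.0159 0.255 0.0125 0.2823;-1 0.0159 0.255 0.0125 0.2823")

```text
clock: 16.87
ee_pos: [657.7, -52.8, 97.8]
orientation: [-0.0, 0.999, 0.035, -0.001]
force: [-0.6, -0.1, -2.1]
width: 12.3
gripper_force: 98.0
```

Run:
```python
from go import *
st(); X=tray(13.5,-29); print(X,rel(*X,34.5,3.9))
```

```text
t 16.87 ee [657.7 -52.8  97.8] phi 3.97 q7 -1.25 w 12.3 gf 98.0 F [-0.6 -0.1 -2.1] q [-3.000e-04  9.994e-01  3.470e-02 -9.000e-04]
(np.float64(660.6475432619336), np.float64(-53.18903629481915)) [ 2.9  0.6 63.3  0.1]
```

Lower to about 5 mm above the floor and check.

Scaled: 58 mm / 800 = 0.0725, 56 mm / 800 = 0.07.

Call:
play_rows(targets="-1 0 0.0005 0.025 0;-1 0 0.0005 0.05 0;-1 0 0.0005 0.065 0;-1 0 0.0005 0.07 0;-1 0 0.0005 0.0725 0;-1 0 0.0005 0.0725 0;-1 0 0.0005 0.0725 0")

```text
clock: 17.45
ee_pos: [659.8, -53.7, 41.0]
orientation: [0.0, 0.999, 0.034, 0.001]
force: [0.8, -0.5, -1.4]
width: 12.4
gripper_force: 98.0
```

Run:
```python
from tri import *
st(); X=tray(23.5,-29); print(rel(*X,35,3.9))
p,q=optics.snapshot("scene"),optics.snapshot("top"); e=manip.read_state()["ee_pos"]
gp=golds(p,px(p,e)[0],35); gq=golds(q,px(q,e)[0],35); print(gp,gq)
th_=np.radians(3.9)
for t in (0,10,20):
  a=np.radians(t); d=np.array([np.cos(a)*np.cos(th_),np.cos(a)*np.sin(th_),np.sin(a)]); g=e-[0,0,16.4]
  print(t,"nut",px(p,g-d*41.5)[0].round(1),px(q,g-d*41.5)[0].round(1))
```

```text
t 17.45 ee [659.8 -53.7  41. ] phi 3.9 q7 -1.23 w 12.4 gf 98.0 F [ 0.8 -0.5 -1.4] q [1.000e-04 9.994e-01 3.410e-02 7.000e-04]
[10.9 -0.4  6.   0. ]
[(np.int32(44), array([386.8, 216.2])), (np.int32(17), array([342.9, 225.5]))] []
0 nut [344.6 227.8] [322.7 174.6]
10 nut [344.6 229.5] [322.6 174.9]
20 nut [344.9 231.4] [322.5 174.8]
```

Scaled: 10 mm / 800 = 0.0125, 8 mm / 800 = 0.01.

Call:
play_rows(targets="-1 0.0038 0 0.0038 0;-1 0.0075 0 0.0075 0;-1 0.01 0 0.0075 0;-1 0.0125 0 0.0075 0;-1 0.0125 0 0.0075 0;-1 0.0125 0 0.0075 0")

```text
clock: 18.05
ee_pos: [669.4, -52.8, 34.2]
orientation: [0.0, 0.999, 0.034, 0.0]
force: [0.7, -1.2, -2.4]
width: 12.3
gripper_force: 98.0
```

Call:
play_rows(targets="-1 0.0013 0 0 0;-1 0.0025 0 0 0;-1 0.0025 0 0 0;-1 0.0025 0 0 0")

```text
clock: 18.38
ee_pos: [671.2, -52.7, 34.2]
orientation: [0.0, 0.999, 0.034, 0.0]
force: [-0.7, -0.2, -2.2]
width: 12.1
gripper_force: 98.0
```

Scaled: 2 mm / 800 = 0.0025, 1 mm / 800 = 0.0013.

Call:
play_rows(targets="-1 0.0013 0 0 0;-1 0.0025 0 0 0;-1 0.0025 0 0 0;-1 0.0025 0 0 0")

```text
clock: 18.72
ee_pos: [673.3, -52.6, 34.2]
orientation: [0.0, 0.999, 0.034, 0.0]
force: [-0.6, 0.5, -1.4]
width: 12.3
gripper_force: 98.0
```

Scaled: 2 mm / 800 = 0.0025, 1 mm / 800 = 0.0013.

Call:
play_rows(targets="-1 0.0013 0 0 0;-1 0.0025 0 0 0;-1 0.0025 0 0 0;-1 0.0025 0 0 0")

```text
clock: 19.05
ee_pos: [673.7, -52.6, 33.8]
orientation: [-0.0, 0.999, 0.034, -0.002]
force: [-3.2, 0.1, -1.3]
width: 12.1
gripper_force: 98.1
```

Scaled: 2 mm / 800 = 0.0025, 1 mm / 800 = 0.0013.

Call:
play_rows(targets="-1 0.0013 0 0 0;-1 0.0025 0 0 0;-1 0.0025 0 0 0;-1 0.0025 0 0 0")

```text
clock: 19.38
ee_pos: [673.8, -52.6, 33.6]
orientation: [-0.0, 0.999, 0.034, -0.004]
force: [-6.6, -0.4, 0.9]
width: 12.3
gripper_force: 98.2
```

Scaled: -7.8 mm / 800 = -0.0098, -4 mm / 800 = -0.005.

Call:
play_rows(targets="-1 -0.005 0 0 0;-1 -0.0098 0 0 0;-1 -0.0098 0 0.0006 0;-1 -0.0098 0 0.0013 0;-1 -0.0098 0 0.0019 0;-1 -0.0098 0 0.0019 0;-1 -0.0098 0 0.0019 0")

```text
clock: 19.97
ee_pos: [669.8, -52.8, 32.7]
orientation: [0.0, 0.999, 0.034, 0.0]
force: [0.4, -0.1, -2.1]
width: 12.1
gripper_force: 98.0
```

Scaled: -80 mm / 800 = -0.1, -60 mm / 800 = -0.075.

Call:
play_rows(targets="-0.6 0 0 0 0;-0.5 0 0 0 0;-0.5 0 0 0 0;-0.4 0 0 -0.0125 0;-0.4 0 0 -0.0375 0;0 0 0 -0.075 0;0 0 0 -0.1 0;0 0 0 -0.1 0;0 0 0 -0.1 0")

```text
clock: 20.72
ee_pos: [670.7, -53.0, 115.1]
orientation: [0.0, 0.999, 0.034, 0.002]
force: [-0.0, -0.2, -0.6]
width: 42.7
gripper_force: 0.0
```

Run:
```python
from go import *
d=np.array([np.cos(np.radians(67.4)),np.sin(np.radians(67.4))])
print(np.array([474.8,205.1])-d*42); g=np.array([474.8,205.1])-d*42
st(); print(rel(*g,105,67.4))
```

```text
[458.65959645 166.32517088]
t 20.72 ee [670.7 -53.  115.1] phi 3.89 q7 -1.26 w 42.7 gf 0.0 F [-0.  -0.2 -0.6] q [1.000e-04 9.994e-01 3.400e-02 2.000e-03]
[-196.6 -233.2   10.1  -63.5]
```

Scaled: -233.2 mm / 800 = -0.2915, -196.6 mm / 800 = -0.2458, -63.5 degrees / 229.1831 = -0.2771.

Call:
play_rows(targets="0.2 -0.2458 -0.2915 0.01 -0.2771;0.2 -0.2458 -0.2915 0.01 -0.2771;0.2 -0.2458 -0.2915 0.01 -0.2771;0.2 -0.2458 -0.2915 0.01 -0.2771;0.2 -0.2458 -0.2915 0.01 -0.2771;0.2 -0.2458 -0.2915 0.01 -0.2771;0.2 -0.2458 -0.2915 0.01 -0.2771;0.2 -0.2458 -0.2915 0.01 -0.2771;0.2 -0.2458 -0.2915 0.01 -0.2771;0.2 -0.2458 -0.2915 0.01 -0.2771;0.2 -0.2458 -0.2915 0.01 -0.2771;0.2 -0.2458 -0.2915 0.01 -0.2771;0.2 -0.2458 -0.2915 0.01 -0.2771;0.2 -0.2458 -0.2915 0.01 -0.2771")

```text
clock: 21.88
ee_pos: [457.9, 165.7, 104.6]
orientation: [0.0, 0.833, 0.554, -0.0]
force: [-0.0, 0.1, 0.0]
width: 51.2
gripper_force: 0.0
```

Run:
```python
from chk import *
st(); print(rel(458.7,166.3,28.5,67.4)); chk()
```

```text
t 21.88 ee [457.9 165.7 104.6] phi 67.24 q7 -0.88 w 51.2 gf 0.0 F [-0.   0.1  0. ] q [ 2.000e-04  8.327e-01  5.537e-01 -1.000e-04]
[ 0.9  0.5 76.1 -0.2]
lane y -145.4 head x 77.3 len 154.1 yaw -0.1 nut [ -58.1 -144.7]
lane y 88.4 head x 81.8 len 74.6 yaw 0.4 nut [24.5 88.4]
```

Scaled: 76 mm / 800 = 0.095, 60 mm / 800 = 0.075.

Call:
play_rows(targets="0.2 0.0009 0.0005 0.0375 0;0.2 0.0009 0.0005 0.075 0;0.2 0.0009 0.0005 0.095 0;0.2 0.0009 0.0005 0.095 0;0.2 0.0009 0.0005 0.095 0;0.2 0.0009 0.0005 0.095 0")

```text
clock: 22.53
ee_pos: [458.4, 167.0, 29.3]
orientation: [0.0, 0.832, 0.555, 0.0]
force: [0.1, 0.3, 0.2]
width: 51.0
gripper_force: 0.0
```

Run:
```python
from go import *
st(); print(rel(458.7,166.3,28.5,67.4))
```

```text
t 22.53 ee [458.4 167.   29.3] phi 67.38 q7 -0.89 w 51.0 gf 0.0 F [0.1 0.3 0.2] q [1.000e-04 8.321e-01 5.547e-01 4.000e-04]
[-0.5  0.5  0.8 -0. ]
```

Scaled: 1 mm / 800 = 0.0013, 0.3 mm / 800 = 0.0004.

Call:
play_rows(targets="-1 0 0.0004 0.0013 0;-1 0 0.0004 0.0013 0;-1 0 0.0004 0.0013 0;-1 0 0.0004 0.0013 0;-1 0 0.0004 0.0013 0;-1 0 0.0004 0.0013 0;-1 0 0.0004 0.0013 0;-1 0 0.0004 0.0013 0")

```text
clock: 23.2
ee_pos: [458.7, 167.0, 29.0]
orientation: [0.0, 0.832, 0.555, 0.001]
force: [-1.2, -0.4, 7.9]
width: 12.2
gripper_force: 97.8
```

Scaled: -80 mm / 800 = -0.1, -60 mm / 800 = -0.075.

Call:
play_rows(targets="-1 0 0 -0.0188 0;-1 0 0 -0.0438 0;-1 0 0 -0.075 0;-1 0 0 -0.1 0;-1 0 0 -0.1 0;-1 0 0 -0.1 0")

```text
clock: 23.7
ee_pos: [458.8, 167.0, 108.8]
orientation: [0.0, 0.832, 0.555, 0.001]
force: [0.4, -0.5, -3.3]
width: 12.6
gripper_force: 98.0
```

Run:
```python
from go import *
st(); X=tray(75.5-42.3-9,29); print(X,rel(*X,105,3.9))
```

```text
t 23.7 ee [458.8 167.  108.8] phi 67.39 q7 -0.88 w 12.6 gf 98.0 F [ 0.4 -0.5 -3.3] q [2.000e-04 8.320e-01 5.548e-01 1.400e-03]
(np.float64(667.3778781868903), np.float64(5.404415487764126)) [-69.  254.7   3.8  63.5]
```

Scaled: 254.7 mm / 800 = 0.3184, 245 mm / 800 = 0.3063, 63.5 degrees / 229.1831 = 0.2771.

Call:
play_rows(targets="-1 -0.0075 0.0313 0.0038 0.0305;-1 -0.0163 0.0625 0.0038 0.0611;-1 -0.025 0.0938 0.0038 0.0916;-1 -0.0338 0.125 0.0038 0.1222;-1 -0.0425 0.1563 0.0038 0.1527;-1 -0.0513 0.1875 0.0038 0.1833;-1 -0.06 0.2188 0.0038 0.2138;-1 -0.0675 0.25 0.0038 0.2443;-1 -0.075 0.2813 0.0038 0.2749;-1 -0.0825 0.3063 0.0038 0.2771;-1 -0.0863 0.3184 0.0038 0.2771;-1 -0.0863 0.3184 0.0038 0.2771;-1 -0.0863 0.3184 0.0038 0.2771;-1 -0.0863 0.3184 0.0038 0.2771;-1 -0.0863 0.3184 0.0038 0.2771")

```text
clock: 24.95
ee_pos: [665.1, 7.0, 104.1]
orientation: [-0.001, 0.999, 0.035, -0.001]
force: [0.8, 0.6, -1.4]
width: 12.7
gripper_force: 98.0
```

Run:
```python
from go import *
st(); X=tray(24.2,29); print(rel(*X,40,3.9))
```

```text
t 24.95 ee [665.1   7.  104.1] phi 4.01 q7 -1.33 w 12.7 gf 98.0 F [ 0.8  0.6 -1.4] q [-7.000e-04  9.994e-01  3.500e-02 -1.300e-03]
[ 2.2  1.8 64.1  0.1]
```

Scaled: 64 mm / 800 = 0.08, 62 mm / 800 = 0.0775.

Call:
play_rows(targets="-1 0 0.0013 0.025 0;-1 0 0.0013 0.05 0;-1 0 0.0013 0.0675 0;-1 0 0.0013 0.0775 0;-1 0 0.0013 0.08 0;-1 0 0.0013 0.08 0;-1 0 0.0013 0.08 0")

```text
clock: 25.53
ee_pos: [667.4, 4.3, 41.3]
orientation: [0.0, 0.999, 0.034, 0.0]
force: [0.1, 0.8, -2.8]
width: 12.1
gripper_force: 98.0
```

Run:
```python
from tri import *
st(); X=tray(79.5-4.9-41.4,29); print(X,rel(*X,34,3.9))
p=optics.snapshot("scene"); e=manip.read_state()["ee_pos"]
print(golds(p,px(p,e)[0],35)); th_=np.radians(3.9)
for t in (0,10):
  a=np.radians(t); d=np.array([np.cos(a)*np.cos(th_),np.cos(a)*np.sin(th_),np.sin(a)]); print(t,px(p,e-[0,0,16.4]-d*32)[0].round(1))
```

```text
t 25.53 ee [667.4   4.3  41.3] phi 3.9 q7 -1.3 w 12.1 gf 98.0 F [ 0.1  0.8 -2.8] q [0.000e+00 9.994e-01 3.410e-02 5.000e-04]
(np.float64(676.3570366964107), np.float64(6.016553103751356)) [ 9.  -1.1  7.3  0. ]
[(np.int32(46), array([405.5, 208.5])), (np.int32(23), array([388.5, 216.6])), (np.int32(55), array([346.3, 231.2]))]
0 [365.3 220.3]
10 [365.2 221.6]
```

Scaled: 9 mm / 800 = 0.0113, -1.1 mm / 800 = -0.0014.

Call:
play_rows(targets="-1 0.0038 -0.0014 0.0038 0;-1 0.0075 -0.0014 0.0075 0;-1 0.01 -0.0014 0.0075 0;-1 0.0113 -0.0014 0.0075 0;-1 0.0113 -0.0014 0.0075 0;-1 0.0113 -0.0014 0.0075 0")

```text
clock: 26.08
ee_pos: [676.0, 5.9, 34.7]
orientation: [0.0, 0.999, 0.034, 0.0]
force: [0.0, 0.1, -2.7]
width: 12.0
gripper_force: 98.0
```

Scaled: 2 mm / 800 = 0.0025, 1 mm / 800 = 0.0013.

Call:
play_rows(targets="-1 0.0013 0 0 0;-1 0.0025 0 0 0;-1 0.0025 0 0 0;-1 0.0025 0 0 0")

```text
clock: 26.42
ee_pos: [677.9, 6.1, 34.7]
orientation: [-0.0, 0.999, 0.034, 0.0]
force: [0.4, -0.4, -1.9]
width: 12.2
gripper_force: 98.0
```

Scaled: 2 mm / 800 = 0.0025, 1 mm / 800 = 0.0013.

Call:
play_rows(targets="-1 0.0013 0 0 0;-1 0.0025 0 0 0;-1 0.0025 0 0 0;-1 0.0025 0 0 0")

```text
clock: 26.75
ee_pos: [680.0, 6.2, 34.7]
orientation: [0.0, 0.999, 0.034, 0.0]
force: [-0.3, 0.0, -1.2]
width: 12.4
gripper_force: 98.0
```

Scaled: 2 mm / 800 = 0.0025, 1 mm / 800 = 0.0013.

Call:
play_rows(targets="-1 0.0013 0 0 0;-1 0.0025 0 0 0;-1 0.0025 0 0 0;-1 0.0025 0 0 0")

```text
clock: 27.08
ee_pos: [680.7, 6.3, 34.4]
orientation: [-0.0, 0.999, 0.034, -0.001]
force: [-2.3, -1.4, -1.1]
width: 12.5
gripper_force: 98.0
```

Scaled: -5.6 mm / 800 = -0.007, -3 mm / 800 = -0.0038.

Call:
play_rows(targets="-1 -0.0038 0 0 0;-1 -0.007 0 0 0;-1 -0.007 0 0.0006 0;-1 -0.007 0 0.0013 0;-1 -0.007 0 0.002 0;-1 -0.007 0 0.002 0;-1 -0.007 0 0.002 0")

```text
clock: 27.67
ee_pos: [676.7, 6.0, 33.2]
orientation: [0.0, 0.999, 0.034, 0.0]
force: [-0.8, 0.0, -2.2]
width: 12.3
gripper_force: 98.1
```

Scaled: -140 mm / 800 = -0.175, -100 mm / 800 = -0.125.

Call:
play_rows(targets="-0.6 0 0 0 0;-0.5 0 0 0 0;-0.5 0 0 0 0;-0.4 0 0 -0.0125 0;-0.4 0 0 -0.0375 0;0 0 0 -0.075 0;0 0 0 -0.125 0;0 0 0 -0.175 0;0 0 0 -0.175 0")

```text
clock: 28.42
ee_pos: [681.9, 5.2, 182.6]
orientation: [0.0, 0.999, 0.034, 0.008]
force: [1.5, 0.2, 1.6]
width: 42.8
gripper_force: 0.0
```

Scaled: -210 mm / 800 = -0.2625.

Call:
play_rows(targets="0 -0.2625 0 0 0;0 -0.2625 0 0 0;0 -0.2625 0 0 0;0 -0.2625 0 0 0;0 -0.2625 0 0 0;0 -0.2625 0 0 0;0 -0.2625 0 0 0;0 -0.2625 0 0 0")

```text
clock: 29.08
ee_pos: [467.8, -8.3, 174.0]
orientation: [-0.0, 0.999, 0.034, 0.001]
force: [-0.1, 0.1, -0.0]
width: 42.8
gripper_force: 0.0
```

Run:
```python
from chk import *
st(); chk()
p,im=avg("top",4)
pts=[px(p,[*tray(75.5,y),28])[0] for y in (-145,-87,-29,29,87,145)]
crop({"pixels":im.astype(np.uint8)},245,125,455,235,3.8,"pics/c7.png",pts)
# gold nut of bin bolt
print(golds(p,(421,208),18) if 'golds' in globals() else "")
```

```text
t 29.08 ee [467.8  -8.3 174. ] phi 3.89 q7 -1.33 w 42.8 gf 0.0 F [-0.1  0.1 -0. ] q [-1.000e-04  9.994e-01  3.390e-02  1.500e-03]
lane y -145.4 head x 80.0 len 156.8 yaw -0.2 nut [ -57.8 -144.8]
lane y 29.6 head x 80.3 len 95.6 yaw -0.4 nut [ 2.2 30.3]
lane y 88.4 head x 78.7 len 71.5 yaw 0.5 nut [24.1 88.4]
lane y -29.4 head x 79.2 len 116.8 yaw 0.0 nut [-17.6 -29.4]
lane y 145.9 head x 79.3 len 55.2 yaw -3.7 nut [ 43.  146.9]
```

View pics/c7.png

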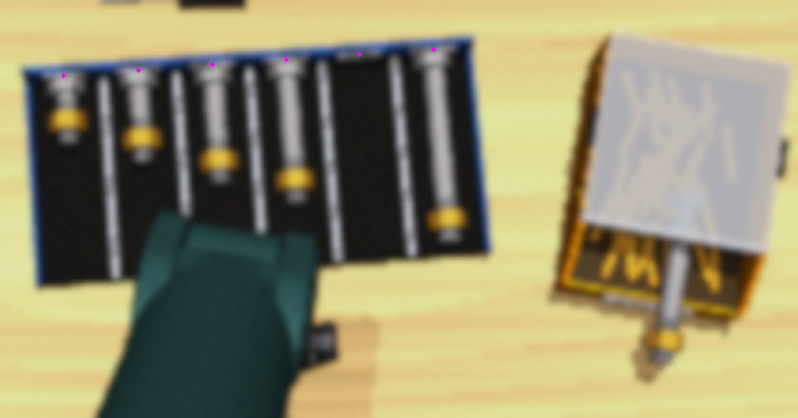

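Run:
```python
from tri import *
q=optics.snapshot("top"); p=optics.snapshot("scene")
n0=np.array([500.3-0,-343,46.]); print(px(p,n0),px(q,n0))
for r in optics.regions_of(p,"bolt_130")[:8]: print("scene",round(r["p"],2),np.round(r["extent"]))
for r in optics.regions_of(p,"bin")[:2]: print("scene bin",round(r["p"],2),np.round(r["extent"]))
gq=golds(q,(421,214),7); gp=golds(p,px(p,n0)[0],9); print(gq,gp)
for a in gq:
  for b in gp: print(tri(p,b[1],q,a[1]).round(1))
u,v=px(p,n0)[0].astype(int); crop(p,u-35,v-30,u+65,v+45,8,"pics/c8.png",[b[1] for b in gp])
```

```text
[[223.81169368 254.09909756]] [[422.94879272 212.80800198]]
scene 0.8 [156. 248. 173. 274.]
scene 0.78 [342. 228. 374. 256.]
scene 0.75 [298. 245. 342. 288.]
scene 0.71 [175. 209. 199. 223.]
scene 0.66 [380. 213. 406. 231.]
scene 0.61 [361. 222. 389. 240.]
scene 0.6 [221. 245. 237. 266.]
scene 0.44 [404. 205. 416. 220.]
scene bin 0.62 [208. 250. 297. 350.]
[(np.int32(39), array([419.2, 214.1]))] [(np.int32(58), array([225.8, 249.7]))]
[ 495.7 -332.3   49.2]
```

View pics/c8.png

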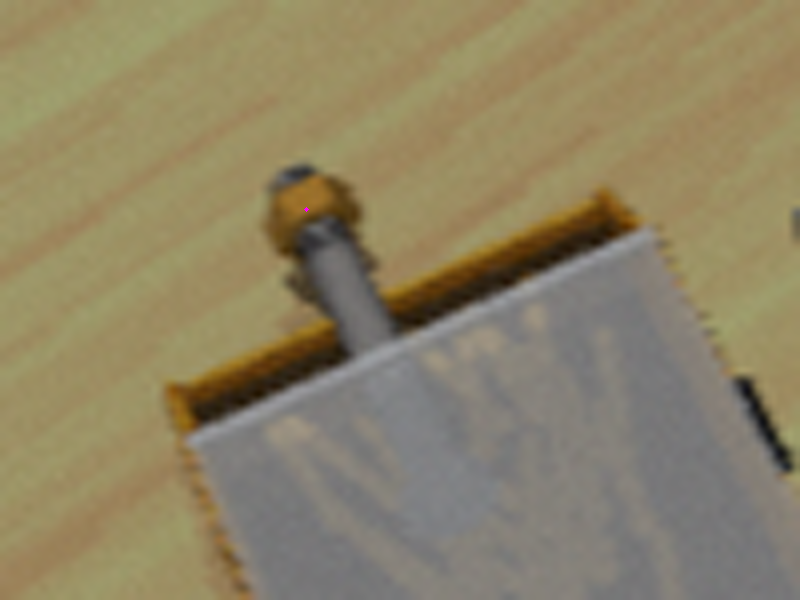

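Run:
```python
from go import *
st(); print(rel(517.2,-336.6,130,-10.4))
```

```text
t 29.63 ee [466.9  -8.3 173. ] phi 3.9 q7 -1.33 w 42.4 gf 0.0 F [-0.1  0.1 -0.4] q [ 0.000e+00  9.994e-01  3.400e-02 -1.000e-04]
[ 27.9 331.   43.   14.3]
```

Scaled: 331 mm / 800 = 0.4138, 27.9 mm / 800 = 0.0349, 14.3 degrees / 229.1831 = 0.0624.

Call:
play_rows(targets="0 0.0349 0.4138 0.0538 0.0624;0 0.0349 0.4138 0.0538 0.0624;0 0.0349 0.4138 0.0538 0.0624;0 0.0349 0.4138 0.0538 0.0624;0 0.0349 0.4138 0.0538 0.0624;0 0.0349 0.4138 0.0538 0.0624;0 0.0349 0.4138 0.0538 0.0624;0 0.0349 0.4138 0.0538 0.0624;0 0.0349 0.4138 0.0538 0.0624;0 0.0349 0.4138 0.0538 0.0624;0 0.0349 0.4138 0.0538 0.0624;0 0.0349 0.4138 0.0538 0.0624;0 0.0349 0.4138 0.0538 0.0624;0 0.0349 0.4138 0.0538 0.0624", force=115)

```text
clock: 30.8
ee_pos: [517.4, -334.6, 130.2]
orientation: [-0.001, 0.996, -0.089, -0.0]
force: [0.4, -0.2, 0.3]
width: 42.6
gripper_force: 0.0
```

Run:
```python
from go import *
st(); print(rel(517.2,-336.6,66,-10.4))
```

```text
t 30.8 ee [ 517.4 -334.6  130.2] phi -10.25 q7 -0.97 w 42.6 gf 0.0 F [ 0.4 -0.2  0.3] q [-5.00e-04  9.96e-01 -8.93e-02 -1.00e-04]
[ 0.1  2.  64.2  0.1]
```

Scaled: 63 mm / 800 = 0.0788, 60 mm / 800 = 0.075.

Call:
play_rows(targets="0 0 0.0006 0.025 0;0 0 0.0006 0.05 0;0 0 0.0006 0.065 0;0 0 0.0006 0.075 0;0 0 0.0006 0.0788 0;0 0 0.0006 0.0788 0;0 0 0.0006 0.0788 0")

```text
clock: 31.38
ee_pos: [517.3, -337.3, 67.5]
orientation: [0.0, 0.996, -0.091, 0.0]
force: [-0.2, -0.5, 0.7]
width: 42.7
gripper_force: 0.0
```

Run:
```python
from go import *
st(); print(rel(517.2,-336.6,66,-10.4))
p=optics.snapshot("scene"); u,v=px(p,[515,-336,48])[0].astype(int); crop(p,u-40,v-35,u+40,v+25,8,"pics/c9.png")
```

```text
t 31.38 ee [ 517.3 -337.3   67.5] phi -10.39 q7 -0.94 w 42.7 gf 0.0 F [-0.2 -0.5  0.7] q [ 2.000e-04  9.959e-01 -9.060e-02  3.000e-04]
[-0.2 -0.7  1.5  0. ]
```

View pics/c9.png

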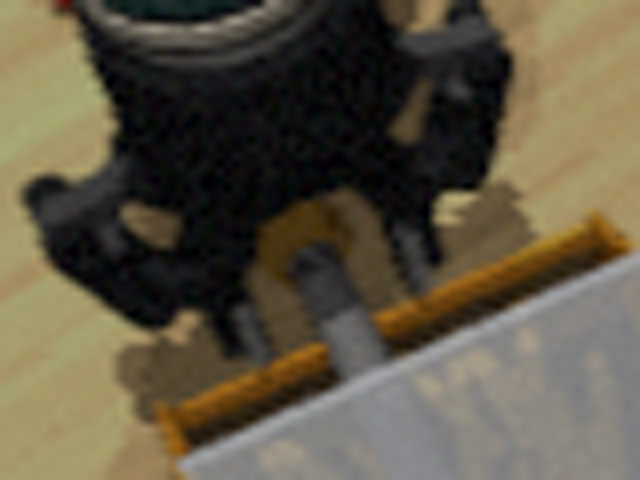

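Scaled: 1 mm / 800 = 0.0013, -0.4 mm / 800 = -0.0005.

Call:
play_rows(targets="-1 0 -0.0005 0.0013 0;-1 0 -0.0005 0.0013 0;-1 0 -0.0005 0.0013 0;-1 0 -0.0005 0.0013 0;-1 0 -0.0005 0.0013 0;-1 0 -0.0005 0.0013 0;-1 0 -0.0005 0.0013 0;-1 0 -0.0005 0.0013 0")

```text
clock: 32.1
ee_pos: [517.4, -336.8, 66.9]
orientation: [-0.0, 0.996, -0.091, 0.0]
force: [-0.8, 0.6, 6.5]
width: 11.7
gripper_force: 112.8
```

Scaled: -16 mm / 800 = -0.02, -12 mm / 800 = -0.015.

Call:
play_rows(targets="-1 0 0 -0.0013 0;-1 0 0 -0.0038 0;-1 -0.005 0 -0.005 0;-1 -0.01 0 -0.005 0;-1 -0.015 0 -0.005 0;-1 -0.02 0 -0.005 0;-1 -0.02 0 -0.005 0")

```text
clock: 32.68
ee_pos: [499.4, -333.5, 69.8]
orientation: [-0.0, 0.996, -0.091, -0.001]
force: [-0.8, 0.3, -2.4]
width: 11.6
gripper_force: 112.8
```

Run:
```python
from go import *
st()
```

```text
t 32.68 ee [ 499.4 -333.5   69.8] phi -10.46 q7 -0.93 w 11.6 gf 112.8 F [-0.8  0.3 -2.4] q [-4.000e-04  9.958e-01 -9.110e-02 -1.200e-03]
```

Moving freely. Draw it 70 mm more.

Scaled: -68 mm / 800 = -0.085, -60 mm / 800 = -0.075.

Call:
play_rows(targets="-1 -0.0075 0 0 0;-1 -0.015 0 0 0;-1 -0.025 0 0 0;-1 -0.0375 0 0 0;-1 -0.05 0 0 0;-1 -0.0625 0 0 0;-1 -0.075 0 0 0;-1 -0.085 0 0 0;-1 -0.085 0 0 0;-1 -0.085 0 0 0")

```text
clock: 33.52
ee_pos: [433.9, -321.7, 70.2]
orientation: [-0.0, 0.996, -0.091, -0.0]
force: [0.7, -0.7, -3.0]
width: 11.6
gripper_force: 112.8
```

Run:
```python
from tri import *
st(); e=manip.read_state()["ee_pos"]
p,q=optics.snapshot("scene"),optics.snapshot("top")
crop(p,*[int(k) for k in (px(p,e)[0]-[40,30])],*[int(k) for k in (px(p,e)[0]+[50,50])],5,"pics/c10.png")
print(px(p,e)[0].round(),golds(p,px(p,e)[0],30),golds(q,px(q,e)[0],30))
```

```text
t 33.52 ee [ 433.9 -321.7   70.2] phi -10.45 q7 -0.87 w 11.6 gf 112.8 F [ 0.7 -0.7 -3. ] q [-0.      0.9958 -0.0911 -0.    ]
[215. 226.] [(np.int32(22), array([214. , 222.5]))] [(np.int32(61), array([434.4, 206.6])), (np.int32(8), array([412. , 242.2]))]
```

View pics/c10.png

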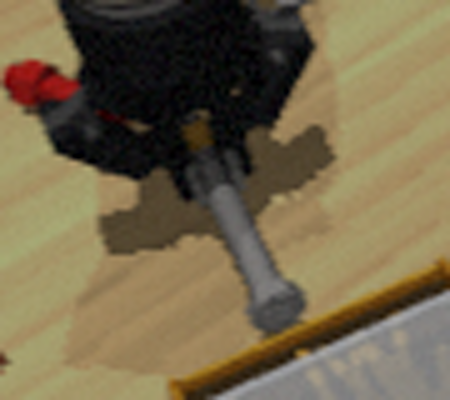

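Scaled: -65 mm / 800 = -0.0813, -55 mm / 800 = -0.0688.

Call:
play_rows(targets="-1 0 0 -0.0188 0;-1 0 0 -0.0438 0;-1 0 0 -0.0688 0;-1 0 0 -0.0813 0;-1 0 0 -0.0813 0;-1 0 0 -0.0813 0")

```text
clock: 34.12
ee_pos: [435.2, -321.6, 135.3]
orientation: [0.0, 0.996, -0.09, 0.001]
force: [-0.7, -0.1, -2.7]
width: 11.4
gripper_force: 112.9
```

Run:
```python
from go import *
st(); X=tray(75.5-92-10,-87); print(X,rel(*X,120,3.9))
```

```text
t 34.12 ee [ 435.2 -321.6  135.3] phi -10.36 q7 -0.91 w 11.4 gf 112.9 F [-0.7 -0.1 -2.7] q [ 3.000e-04  9.959e-01 -9.030e-02  7.000e-04]
(np.float64(624.6850589670938), np.float64(-113.7753360938942)) [ 149.  -238.5   15.3  -14.3]
```

Scaled: -238.5 mm / 800 = -0.2981, 149 mm / 800 = 0.1863, -14.3 degrees / 229.1831 = -0.0624.

Call:
play_rows(targets="-1 0.01 -0.025 0.0025 -0.0044;-1 0.0275 -0.05 0.0063 -0.0087;-1 0.045 -0.075 0.01 -0.0175;-1 0.0625 -0.1 0.0125 -0.0218;-1 0.0788 -0.125 0.0163 -0.0262;-1 0.0938 -0.15 0.0188 -0.0349;-1 0.11 -0.175 0.0188 -0.0393;-1 0.125 -0.2 0.0188 -0.0436;-1 0.1413 -0.225 0.0188 -0.048;-1 0.1563 -0.25 0.0188 -0.0524;-1 0.1713 -0.275 0.0188 -0.0567;-1 0.1813 -0.29 0.0188 -0.0624;-1 0.1863 -0.2981 0.0188 -0.0624;-1 0.1863 -0.2981 0.0188 -0.0624;-1 0.1863 -0.2981 0.0188 -0.0624;-1 0.1863 -0.2981 0.0188 -0.0624")

```text
clock: 35.45
ee_pos: [622.4, -116.0, 119.7]
orientation: [0.001, 0.999, 0.033, -0.001]
force: [0.5, -0.5, -2.7]
width: 11.7
gripper_force: 113.1
```

Run:
```python
from go import *
st(); X=tray(-26.5,-87); print(rel(*X,48,3.9))
```

```text
t 35.45 ee [ 622.4 -116.   119.7] phi 3.74 q7 -1.15 w 11.7 gf 113.1 F [ 0.5 -0.5 -2.7] q [ 6.000e-04  9.995e-01  3.260e-02 -1.000e-03]
[ 2.4 -2.  71.7 -0.2]
```

Scaled: 70 mm / 800 = 0.0875, 66 mm / 800 = 0.0825.

Call:
play_rows(targets="-1 0 -0.0013 0.025 0;-1 0 -0.0013 0.05 0;-1 0 -0.0013 0.0688 0;-1 0 -0.0013 0.0825 0;-1 0 -0.0013 0.0875 0;-1 0 -0.0013 0.0875 0;-1 0 -0.0013 0.0875 0")

```text
clock: 36.03
ee_pos: [624.1, -113.7, 50.5]
orientation: [0.0, 0.999, 0.034, 0.0]
force: [-0.8, -0.6, -2.4]
width: 11.6
gripper_force: 113.0
```

Run:
```python
from go import *
st(); print(rel(*tray(-26.5,-87),36,3.9))
p=optics.snapshot("scene")
pts=[px(p,[*tray(75.5,b),28])[0] for b in (-29,-87,-145)]
crop(p,285,190,385,290,5,"pics/c11.png",pts)
```

```text
t 36.03 ee [ 624.1 -113.7   50.5] phi 3.84 q7 -1.12 w 11.6 gf 113.0 F [-0.8 -0.6 -2.4] q [2.000e-04 9.994e-01 3.350e-02 2.000e-04]
[ 0.6  0.1 14.5 -0.1]
```

View pics/c11.png

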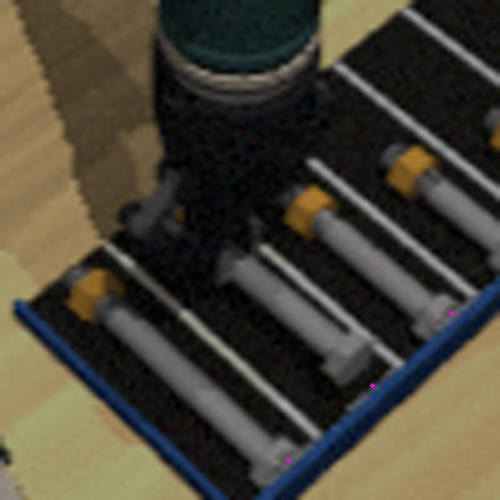

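Bolt is near horizontal, head at about (345,360), short of the wall as planned. Lower it and slide to the wall.

Scaled: 12 mm / 800 = 0.015, 11 mm / 800 = 0.0138.

Call:
play_rows(targets="-1 0 0 0.005 0;-1 0 0 0.01 0;-1 0 0 0.0138 0;-1 0 0 0.015 0;-1 0 0 0.015 0;-1 0 0 0.015 0")

```text
clock: 36.58
ee_pos: [624.0, -112.9, 38.0]
orientation: [-0.0, 0.999, 0.034, -0.0]
force: [-0.2, 0.2, -2.8]
width: 11.4
gripper_force: 113.0
```

Scaled: 10 mm / 800 = 0.0125, 8 mm / 800 = 0.01.

Call:
play_rows(targets="-1 0.0025 0 0 0;-1 0.0063 0 0 0;-1 0.01 0 0 0;-1 0.0125 0 0 0;-1 0.0125 0 0 0;-1 0.0125 0 0 0")

```text
clock: 37.08
ee_pos: [634.3, -112.1, 38.1]
orientation: [0.0, 0.999, 0.034, 0.0]
force: [-0.2, -0.0, -2.2]
width: 11.3
gripper_force: 113.0
```

Scaled: 2 mm / 800 = 0.0025, 1 mm / 800 = 0.0013.

Call:
play_rows(targets="-1 0.0013 0 0 0;-1 0.0025 0 0 0;-1 0.0025 0 0 0;-1 0.0025 0 0 0")

```text
clock: 37.42
ee_pos: [636.0, -112.1, 38.1]
orientation: [-0.0, 0.999, 0.034, -0.0]
force: [0.7, -0.1, -3.1]
width: 11.4
gripper_force: 113.0
```

Scaled: 2 mm / 800 = 0.0025, 1 mm / 800 = 0.0013.

Call:
play_rows(targets="-1 0.0013 0 0 0;-1 0.0025 0 0 0;-1 0.0025 0 0 0;-1 0.0025 0 0 0")

```text
clock: 37.75
ee_pos: [636.7, -112.0, 37.8]
orientation: [-0.0, 0.999, 0.034, -0.001]
force: [-2.7, -0.1, -1.2]
width: 11.8
gripper_force: 113.0
```

Scaled: -5.6 mm / 800 = -0.007, -3 mm / 800 = -0.0038.

Call:
play_rows(targets="-1 -0.0038 0.0005 0 0;-1 -0.007 0.001 0 0;-1 -0.007 0.001 0.0006 0;-1 -0.007 0.001 0.0013 0;-1 -0.007 0.001 0.0019 0;-1 -0.007 0.001 0.0025 0;-1 -0.007 0.001 0.0025 0")

```text
clock: 38.33
ee_pos: [633.0, -113.3, 36.8]
orientation: [0.0, 0.999, 0.034, 0.001]
force: [-0.4, -0.2, 4.6]
width: 11.5
gripper_force: 113.3
```

Scaled: 1.3 mm / 800 = 0.0016, 1 mm / 800 = 0.0013.

Call:
play_rows(targets="-1 0 0 0.0006 0;-1 0 0 0.0013 0;-1 0 0 0.0016 0;-1 0 0 0.0016 0")

```text
clock: 38.67
ee_pos: [633.2, -113.3, 36.3]
orientation: [-0.0, 0.999, 0.034, 0.001]
force: [-1.0, 0.2, 10.7]
width: 11.1
gripper_force: 113.9
```

Nut touches. Release and rise, then clear the view.

Scaled: -130 mm / 800 = -0.1625, -100 mm / 800 = -0.125.

Call:
play_rows(targets="-0.65 0 0 0 0;-0.6 0 0 0 0;-0.5 0 0 0 0;-0.5 0 0 0 0;-0.4 0 0 -0.0125 0;-0.4 0 0 -0.0375 0;0 0 0 -0.075 0;0 0 0 -0.125 0;0 0 0 -0.1625 0;0 0 0 -0.1625 0")

```text
clock: 39.5
ee_pos: [636.8, -114.4, 172.0]
orientation: [0.001, 0.999, 0.034, 0.006]
force: [0.8, -0.5, 1.2]
width: 42.5
gripper_force: 0.0
```

Scaled: -180 mm / 800 = -0.225, 100 mm / 800 = 0.125.

Call:
play_rows(targets="0 -0.225 0.125 0 0;0 -0.225 0.125 0 0;0 -0.225 0.125 0 0;0 -0.225 0.125 0 0;0 -0.225 0.125 0 0;0 -0.225 0.125 0 0;0 -0.225 0.125 0 0;0 -0.225 0.125 0 0;0 -0.225 0.125 0 0;0 -0.225 0.125 0 0")

```text
clock: 40.33
ee_pos: [461.4, -224.1, 164.8]
orientation: [-0.0, 0.999, 0.035, 0.001]
force: [-0.0, -0.1, -0.6]
width: 42.5
gripper_force: 0.0
```

```bash
python3 - <<'E'
from chk import *
st(); chk()
p,im=avg("top",4); s,im2=avg("scene",4)
crop({"pixels":im.astype(np.uint8)},245,128,385,208,5.6,"pics/a.png")
crop({"pixels":im2.astype(np.uint8)},285,175,435,295,5.3,"pics/c13.png")
E
mv pics/a.png pics/c12.png
```

```text
t 40.33 ee [ 461.4 -224.1  164.8] phi 4.06 q7 -0.9 w 42.5 gf 0.0 F [-0.  -0.1 -0.6] q [-0.000e+00  9.994e-01  3.540e-02  6.000e-04]
lane y -145.7 head x 80.5 len 154.5 yaw 0.2 nut [ -57.8 -145.4]
lane y 88.3 head x 79.0 len 74.5 yaw 0.4 nut [24.4 88.1]
lane y -28.7 head x 76.3 len 111.0 yaw -1.0 nut [-17.5 -27.4]
lane y 29.2 head x 80.0 len 95.8 yaw 1.5 nut [ 2.6 29.4]
lane y -87.1 head x 78.6 len 133.1 yaw -0.1 nut [-37.5 -86.7]
lane y 145.9 head x 79.3 len 55.1 yaw -4.3 nut [ 43.2 146.8]
```

View pics/c12.png

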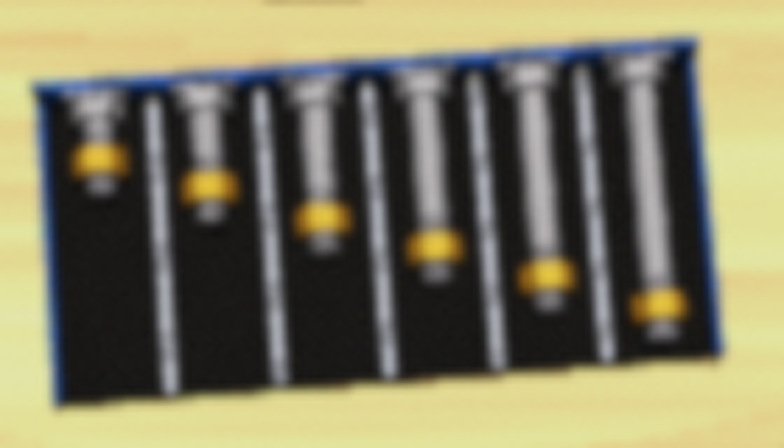

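View pics/c13.png

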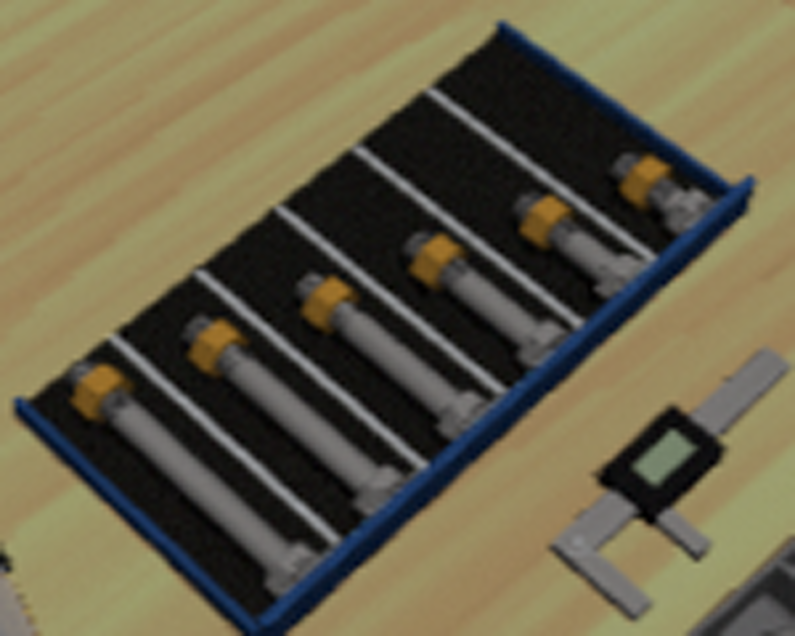

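All six bolts lie flat and straight with their heads in line and nuts stepping evenly from short to long; the arm is clear.

```bash
python3 -c "
from cell import finish_job
print(finish_job())"
```

```text
the job is handed in; nothing more can be done
None
```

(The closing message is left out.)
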